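# Pack a spares kit of circuit cards and thumb nuts

### The arm

A 7-joint arm with a two-finger parallel gripper is mounted at the origin on the work surface. World frame = base frame: x ahead of the robot, y to its left, z up, the work surface at z = 0. Lengths are in m, angles in rad, forces in N, time in s.
With the tool pointing down it reaches from about 0.4 to 0.85 m from the base axis. Payload 10.4 kg.
Tool frame: the origin (TCP) lies midway between the tips of the shut fingers; the grasp point (between the pads) lies 19 mm behind it (manip.tcp_to_grasp is the distance from the TCP to the grasp point, in m); z points along the fingers, y is the line along which they close (so a half turn about z gives the same grasp; the last joint's range is limited). The gripper opens to 85 mm and grips with 20 to 120 N. Pads are 22 mm wide; open, the fingers measure 114 mm over their backs; the gripper's body (76 mm by 85 mm) begins 54 mm behind the grasp point. The pads swing forward as they close: fully open they stand 13 mm farther back than shut.
Start: joints at [1.148, 0.332, -0.065, 1.46, 0.022, 1.35, -0.088], TCP at [0.243, -0.576, 0.231] pointing down, gripper open.
Joint ranges: [-2.6, 2.6], [-0.5, 2.12], [-1.47, 1.34], [0.16, 2.42], [-1.27, 4.41], [0.06, 2.06], [-2.6, 2.6]. Speed limits (rad/s): [2.22, 2.22, 2.79, 2.79, 3.14, 3.14, 3.14].

### API

Orientations are given as a unit quaternion [x, y, z, w].
In Python, from workcell import manip gives the robot as it stands.
- The arm moves only by the shell command python3 -m jog 'ROWS' [FORCE]. ROWS is a JSON object of lists of equal length, an entry for each row: "offset": the shift along the world's x, y, z in m, a list of three; "yaw": the turn about the world's z in degrees; "jaw": the closure, from 0 (fully open) to 1 (shut). A call has 1 to 20 rows; each row shifts and turns the commanded pose from where the row before left it; what a row does not reach is not made up. A row lasts 1/12 s, in which the tool goes at most 41.7 mm and 7.16 degrees, less where a joint would pass 70% of its speed; a pose out of reach is approached as far as the arm can. A call is refused whole if a number of a shift passes 0.0417 or a number of a turn 7.16, either way. A call with a gripper value outside its range is refused whole. The fingers move at their own pace and stop on an object; FORCE is the grip in N (left out, the last holds). Time passes only in rows, so rows that do not move let the fingers close. It gives the time, the measured TCP pose, the force, the opening and the grip force at its end, in the units of the state.
- manip.get_obs(): the state, without advancing time (a new reading comes with each control period).
- manip.camera(name): name is "side" or "top"; returns a dict with "frame" (400x640x3 uint8, red, green, blue), "camera_matrix" (3x3 intrinsics, pixels), "eye" and "attitude" of the camera in the world. Camera axes: x right, y up, looking along -z (the intrinsics and any distortion apply to the point x, -y, -z); pixel columns grow to the right and rows downward; lengths in m; the calibration is good to about 2 mm. A picture is of the moment at which its call begins. There is no depth.
- manip.hand_in(): hands the job in; it is judged then, once.
Trained networks look in a picture, given as the dict that the camera call returned (one of the last four; its "shot" number tells which), for a name from the list of things; names that differ only in an ending like _2 or _b are one class to them, and where a whole thing is asked for, a point or a joint stands for the part that bears it (a point fixed in the world has none). Each returns a list of dicts, best first, with "score" (0 to 1); they miss things now and then, are a little off and sometimes report something else, mostly with a low value. They report only what shows in the picture. A call takes as long as a camera call.
- manip.masks_of(picture, name): "region" (400x640 bool, what is visible of it).
- manip.tip_of(picture, name): "at" ([x, y, z] in m, in world coordinates, good to about 4 mm: a listed point, or the origin of a listed thing).
The state is a dict: "clock": time; "joint_pos": joint angles; "joint_velocities": joint speeds; "tau": joint torques, N m; "position": TCP position; "ee_rot": TCP orientation; "ft_force": force on the tool from outside, world axes, zero at the start; "torque": the same for the moment, N m; "grip_width": opening from 0.0 (shut) to 1.0 (fully open); "grasp_force": force on a finger pad.
Only numpy, scipy, OpenCV 4.12 (cv2) and the standard library are available. Lean on these libraries where they do the work, as an engineer would, in place of code of your own. Each camera call takes 0.05 s, during which the arm holds its last target. There are 200 camera calls.

### The job

Pack the spares kit: gently slide every green circuit card out of the blue stand and down into a guide of its own in the white carrier, until it is fully home. Once all the cards are seated, pick up the yellow cup, pour all its brass thumb nuts into the orange tray, and stand the empty cup back upright on its blue pad. Do not disturb the bottle, the jar and the spool.

Things in the scene. Friction and masses are not known exactly. Their poses are not given: they have to be found in the camera images.
- carrier: White carrier, orange guides, fixed. Origin: centre of its underside (140 x 200 mm); x along a seated card's width, y across the four guides, z up. Cards seat on its floor, 10 mm up. Guides: slots 7 mm wide (y) between rails at |x| = 50 to 62 mm, 70 mm high, end stops 124 mm apart (x); above them a flared lead-in up to 83 mm height opens to 18 mm (y) and 134 mm (x). Starts empty.
- stand: Blue stand, grey rails, fixed, in which the cards wait: plan and axes as the carrier's (140 x 200 mm, slots at y = -75, -25, 25, 75 mm, 8 mm wide, floor 10 mm up), but rails 45 mm high, no flare. Stand and carrier may swap sides.
- pad: Flat blue pad, 110 x 110 x 4 mm, fixed to the bench. Origin: centre of its underside. The cup's place.
- cup: Yellow flared cup: foot 60, rim 88 mm across, 60 mm high, wall 4 mm, floor 6 mm up, 0.15 to 0.3 kg. Origin: centre of its underside, z up. Level white handle along its -x: eight-sided bar, 14 mm across flats (two upright, the rest every 45 degrees), 15 mm over corners, axis 42 mm above the origin, x = -38 to -128 mm; grip near x = -90 mm, clear of the rim. Holds the six nuts.
- tray: Orange open hardware tray, loose, about 0.6 kg: 130 x 130 mm, 45 mm high, walls 4 mm. Origin: centre of its underside.
- flux_bottle: Bystander: teal bottle with a black cap, 48 mm across, 130 mm tall, loose. Origin: centre of its underside.
- pump_jar: Bystander: yellow jar with a steel cap, 66 mm across, 100 mm tall, loose. Origin: centre of its underside.
- solder_spool: Bystander: red spool standing on end, 60 mm across, 47 mm tall, loose. Origin: centre of its underside.
- guide0 (a point): Carrier guide 0: the point on the carrier's floor where the middle of a seated card's lower edge belongs; axes as the carrier's (at y = -75 mm there).
- guide1 (a point): Carrier guide 1: the point on the carrier's floor where the middle of a seated card's lower edge belongs; axes as the carrier's (at y = -25 mm there).
- guide2 (a point): Carrier guide 2: the point on the carrier's floor where the middle of a seated card's lower edge belongs; axes as the carrier's (at y = 25 mm there).
- guide3 (a point): Carrier guide 3: the point on the carrier's floor where the middle of a seated card's lower edge belongs; axes as the carrier's (at y = 75 mm there).
- card0: Green circuit card, 120 mm wide (x), 4 thick (y), 80 tall (z), 0.08 to 0.17 kg, upright in the stand; any card fits any guide either way round. Origin: middle of its lower edge. Yellow grip bar on its top edge, 56 mm long (x), 12 thick (y), 76 to 104 mm above the origin: grip across the thickness with the gripper partly open (38 mm gaps between neighbouring bars). May be absent.
- card1: Green circuit card, 120 mm wide (x), 4 thick (y), 80 tall (z), 0.08 to 0.17 kg, upright in the stand; any card fits any guide either way round. Origin: middle of its lower edge. Yellow grip bar on its top edge, 56 mm long (x), 12 thick (y), 76 to 104 mm above the origin: grip across the thickness with the gripper partly open (38 mm gaps between neighbouring bars). May be absent.
- card2: Green circuit card, 120 mm wide (x), 4 thick (y), 80 tall (z), 0.08 to 0.17 kg, upright in the stand; any card fits any guide either way round. Origin: middle of its lower edge. Yellow grip bar on its top edge, 56 mm long (x), 12 thick (y), 76 to 104 mm above the origin: grip across the thickness with the gripper partly open (38 mm gaps between neighbouring bars). May be absent.
- card3: Green circuit card, 120 mm wide (x), 4 thick (y), 80 tall (z), 0.08 to 0.17 kg, upright in the stand; any card fits any guide either way round. Origin: middle of its lower edge. Yellow grip bar on its top edge, 56 mm long (x), 12 thick (y), 76 to 104 mm above the origin: grip across the thickness with the gripper partly open (38 mm gaps between neighbouring bars). May be absent.
- nut0: Brass thumb nut, a plain cylinder 18 mm across and 14 mm high, 12 g. Origin: its centre; z along its axis. Starts in the cup; the nuts slide out over the lip when the cup is tipped 70 to 100 degrees about its handle.
- nut1: Brass thumb nut, a plain cylinder 18 mm across and 14 mm high, 12 g. Origin: its centre; z along its axis. Starts in the cup; the nuts slide out over the lip when the cup is tipped 70 to 100 degrees about its handle.
- nut2: Brass thumb nut, a plain cylinder 18 mm across and 14 mm high, 12 g. Origin: its centre; z along its axis. Starts in the cup; the nuts slide out over the lip when the cup is tipped 70 to 100 degrees about its handle.
- nut3: Brass thumb nut, a plain cylinder 18 mm across and 14 mm high, 12 g. Origin: its centre; z along its axis. Starts in the cup; the nuts slide out over the lip when the cup is tipped 70 to 100 degrees about its handle.
- nut4: Brass thumb nut, a plain cylinder 18 mm across and 14 mm high, 12 g. Origin: its centre; z along its axis. Starts in the cup; the nuts slide out over the lip when the cup is tipped 70 to 100 degrees about its handle.
- nut5: Brass thumb nut, a plain cylinder 18 mm across and 14 mm high, 12 g. Origin: its centre; z along its axis. Starts in the cup; the nuts slide out over the lip when the cup is tipped 70 to 100 degrees about its handle.

How it is judged:
On the way, in this order (a step that is already met when the one before it is completed fails the run):
1. every card present is fully home in a guide of its own (((y of card0 in the frame of guide0 between -0.004 and 0.004 m and x of card0 in the frame of guide0 between -0.005 and 0.005 m) or (y of card0 in the frame of guide1 between -0.004 and 0.004 m and x of card0 in the frame of guide1 between -0.005 and 0.005 m) or (y of card0 in the frame of guide2 between -0.004 and 0.004 m and x of card0 in the frame of guide2 between -0.005 and 0.005 m) or (y of card0 in the frame of guide3 between -0.004 and 0.004 m and x of card0 in the frame of guide3 between -0.005 and 0.005 m)) and z of each of card0, card1, card2, card3 in the frame of carrier below 0.0135 m and angle between the y axis of each of card0, card1, card2, card3 and the y axis of carrier, either way round below 0.08 rad and angle between each of card0, card1, card2, card3's own z axis and vertical below 0.08 rad and ((y of card1 in the frame of guide0 between -0.004 and 0.004 m and x of card1 in the frame of guide0 between -0.005 and 0.005 m) or (y of card1 in the frame of guide1 between -0.004 and 0.004 m and x of card1 in the frame of guide1 between -0.005 and 0.005 m) or (y of card1 in the frame of guide2 between -0.004 and 0.004 m and x of card1 in the frame of guide2 between -0.005 and 0.005 m) or (y of card1 in the frame of guide3 between -0.004 and 0.004 m and x of card1 in the frame of guide3 between -0.005 and 0.005 m)) and ((y of card2 in the frame of guide0 between -0.004 and 0.004 m and x of card2 in the frame of guide0 between -0.005 and 0.005 m) or (y of card2 in the frame of guide1 between -0.004 and 0.004 m and x of card2 in the frame of guide1 between -0.005 and 0.005 m) or (y of card2 in the frame of guide2 between -0.004 and 0.004 m and x of card2 in the frame of guide2 between -0.005 and 0.005 m) or (y of card2 in the frame of guide3 between -0.004 and 0.004 m and x of card2 in the frame of guide3 between -0.005 and 0.005 m)) and ((y of card3 in the frame of guide0 between -0.004 and 0.004 m and x of card3 in the frame of guide0 between -0.005 and 0.005 m) or (y of card3 in the frame of guide1 between -0.004 and 0.004 m and x of card3 in the frame of guide1 between -0.005 and 0.005 m) or (y of card3 in the frame of guide2 between -0.004 and 0.004 m and x of card3 in the frame of guide2 between -0.005 and 0.005 m) or (y of card3 in the frame of guide3 between -0.004 and 0.004 m and x of card3 in the frame of guide3 between -0.005 and 0.005 m))), for 0.2 s.
2. the cup is tipped over the tray (angle between cup's own z axis and vertical above 1.2 rad and horizontal distance between cup and tray below 0.13 m and height (world z) of cup above 0.05 m), for 0.1 s.
At the end, for the whole second after the job is handed in: Every card present stands in a guide of its own, its lower edge within 3.5 mm of the carrier's floor, upright within about 4.5 degrees; all six nuts lie at rest in the tray, which stands flat on the bench; the cup stands upright on the pad, its axis within 45 mm of the pad's middle (all of step 1 and x of nut0 in the frame of tray between -0.064 and 0.064 m and y of nut0 in the frame of tray between -0.064 and 0.064 m and z of nut0 in the frame of tray between 0 and 0.05 m and linear speed of each of nut0, nut1, nut2, nut3, nut4, nut5 below 0.05 m/s and x of nut1 in the frame of tray between -0.064 and 0.064 m and y of nut1 in the frame of tray between -0.064 and 0.064 m and z of nut1 in the frame of tray between 0 and 0.05 m and x of nut2 in the frame of tray between -0.064 and 0.064 m and y of nut2 in the frame of tray between -0.064 and 0.064 m and z of nut2 in the frame of tray between 0 and 0.05 m and x of nut3 in the frame of tray between -0.064 and 0.064 m and y of nut3 in the frame of tray between -0.064 and 0.064 m and z of nut3 in the frame of tray between 0 and 0.05 m and x of nut4 in the frame of tray between -0.064 and 0.064 m and y of nut4 in the frame of tray between -0.064 and 0.064 m and z of nut4 in the frame of tray between 0 and 0.05 m and x of nut5 in the frame of tray between -0.064 and 0.064 m and y of nut5 in the frame of tray between -0.064 and 0.064 m and z of nut5 in the frame of tray between 0 and 0.05 m and angle between cup's own z axis and vertical below 0.12 rad and horizontal distance between cup and pad below 0.045 m and height (world z) of each of cup, tray below 0.01 m and linear speed of cup below 0.03 m/s and angle between tray's own z axis and vertical below 0.1 rad); the robot touches nothing.
It fails at once if the flux bottle is moved more than 40 mm or knocked over (distance of flux_bottle from where it was at the start of the episode above 0.04 m or angle between flux_bottle's own z axis and vertical above 0.5 rad).
It fails at once if the pump jar is moved more than 40 mm or knocked over (distance of pump_jar from where it was at the start of the episode above 0.04 m or angle between pump_jar's own z axis and vertical above 0.5 rad).
It fails at once if the solder spool is moved more than 40 mm or knocked over (distance of solder_spool from where it was at the start of the episode above 0.04 m or angle between solder_spool's own z axis and vertical above 0.5 rad).
It fails at once if a card is dropped or rammed down a guide (faster than 0.4 m/s inside the guides) ((x of card0 in the frame of carrier between -0.03 and 0.03 m and y of card0 in the frame of carrier between -0.1 and 0.1 m and z of card0 in the frame of carrier below 0.065 m and linear speed of card0 above 0.4 m/s) or (x of card1 in the frame of carrier between -0.03 and 0.03 m and y of card1 in the frame of carrier between -0.1 and 0.1 m and z of card1 in the frame of carrier below 0.065 m and linear speed of card1 above 0.4 m/s) or (x of card2 in the frame of carrier between -0.03 and 0.03 m and y of card2 in the frame of carrier between -0.1 and 0.1 m and z of card2 in the frame of carrier below 0.065 m and linear speed of card2 above 0.4 m/s) or (x of card3 in the frame of carrier between -0.03 and 0.03 m and y of card3 in the frame of carrier between -0.1 and 0.1 m and z of card3 in the frame of carrier below 0.065 m and linear speed of card3 above 0.4 m/s)).
Of card0, card1, card2, card3 only 2 to 4 are there at a start; the rules pass over those that are not, and their reading is None.
At some moment in a run one of cup may be knocked a few centimetres aside while the robot is not near it.
It also fails if it takes over 210 s, if anything falls off the work surface, if the arm or the gripper's body presses on something with over 40 N, if the wrist force passes 120 N, or if a joint passes its speed limit or range.

## Working session

There is one attempt and no reset: what is moved stays moved. The work goes in short steps, Python scripts to look and compute and a shell command to move; the robot and the scene stay as the last step left them, time stands still between calls to the robot, and variables do not carry over. Pictures are saved under pics/ and viewed, at most 14 in all, crops included, and the job is handed in when it is done.

```bash
mkdir -p pics; ls
cat > h.py <<'E'
from workcell import manip
import numpy as np, cv2
from scipy.spatial.transform import Rotation as R
def shot(n,fn=None):
    p=manip.camera(n)
    if fn: cv2.imwrite('pics/'+fn,cv2.cvtColor(p['frame'],cv2.COLOR_RGB2BGR))
    return p
def rot(p):
    a=np.array(p['attitude'],float)
    return R.from_quat(a).as_matrix() if a.size==4 else a.reshape(3,3)
def proj(p,X):
    c=(np.atleast_2d(X)-np.array(p['eye']))@rot(p)
    c=c*[1,-1,-1]; u=c@np.array(p['camera_matrix']).T
    return u[:,:2]/u[:,2:]
def atz(p,uv,z):
    uv=np.atleast_2d(uv); d=np.c_[uv,np.ones(len(uv))]@np.linalg.inv(np.array(p['camera_matrix'])).T
    d=(d*[1,-1,-1])@rot(p).T; e=np.array(p['eye'])
    return e+d*((z-e[2])/d[:,2:])
E
python3 - <<'E'
from h import *
t=shot('top','t0.png'); s=shot('side','s0.png')
for p in (t,s):
    print({k:v for k,v in p.items() if k!='frame'})
    for n in ['carrier','stand','pad','cup','tray','flux_bottle','pump_jar','solder_spool','guide0','guide3','card0','card1','card2','card3']:
        for r in manip.tip_of(p,n)[:4]: print(n,round(r['score'],2),np.round(r['at'],3))
o=manip.get_obs();print(o, manip.tcp_to_grasp)
E
```

```text
pics
{'camera_matrix': array([[491.79963652,   0.        , 314.34327296],
       [  0.        , 491.79963652, 195.6061398 ],
       [  0.        ,   0.        ,   1.        ]]), 'eye': array([0.50077687, 0.0203791 , 1.18522432]), 'attitude': array([ 0.03223727, -0.05336171, -0.69730807,  0.71405514]), 'shot': 1}
carrier 0.9 [ 0.538  0.31  -0.004]
carrier 0.67 [0.797 0.05  0.   ]
stand 0.97 [ 0.515 -0.302 -0.001]
pad 0.83 [ 0.613 -0.084 -0.005]
cup 0.94 [ 0.621 -0.079  0.001]
cup 0.34 [0.526 0.385 0.008]
tray 0.75 [ 0.584  0.098 -0.003]
flux_bottle 0.73 [0.798 0.05  0.   ]
pump_jar 0.77 [0.761 0.258 0.003]
pump_jar 0.39 [0.534 0.336 0.01 ]
solder_spool 0.87 [ 0.77  -0.13   0.002]
solder_spool 0.51 [ 0.513 -0.299 -0.002]
guide0 0.92 [0.549 0.231 0.01 ]
guide0 0.79 [0.527 0.387 0.005]
guide0 0.78 [0.532 0.338 0.009]
guide0 0.71 [0.544 0.289 0.013]
guide3 0.92 [0.549 0.231 0.01 ]
guide3 0.79 [0.527 0.387 0.005]
guide3 0.78 [0.532 0.338 0.009]
guide3 0.71 [0.544 0.289 0.013]
card0 0.98 [ 0.509 -0.228  0.008]
card0 0.93 [ 0.52  -0.374  0.007]
card0 0.71 [ 0.515 -0.325  0.01 ]
card1 0.98 [ 
[... 1415 characters left out ...]
  0.33219931, -0.06466989,  1.46012271,  0.02159325,
        1.34991541, -0.08848208]), 'joint_velocities': array([-5.63660759e-04,  1.84626197e-03, -8.61547082e-04,  5.57546881e-04,
       -8.10410164e-04,  5.91588098e-04, -1.18974123e-05]), 'tau': array([-3.22109929e-05, -6.25226998e+01,  4.88292729e-02, -3.91818559e+01,
        1.64028502e-02,  1.75806130e-03,  6.02273303e-06]), 'position': array([ 0.24326756, -0.57571976,  0.23132702]), 'ee_rot': array([9.80088516e-01, 1.98561076e-01, 1.10931519e-05, 2.26273927e-05]), 'ft_force': array([0.42494491, 0.85850718, 0.00904629]), 'torque': array([0.02062958, 0.02799015, 0.00855383]), 'grasp_force': 0.0, 'grip_width': 0.9992010223108518} 0.0187
```

View pics/t0.png

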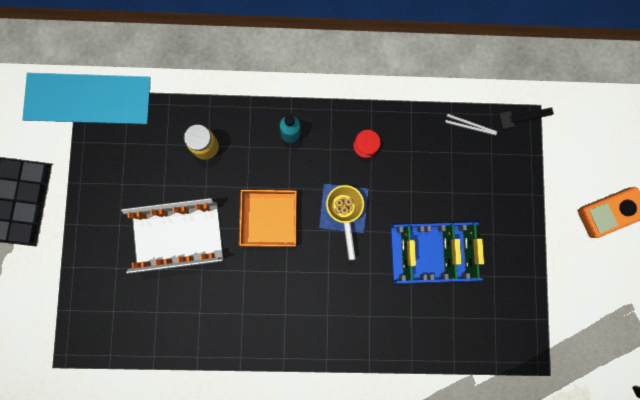

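View pics/s0.png

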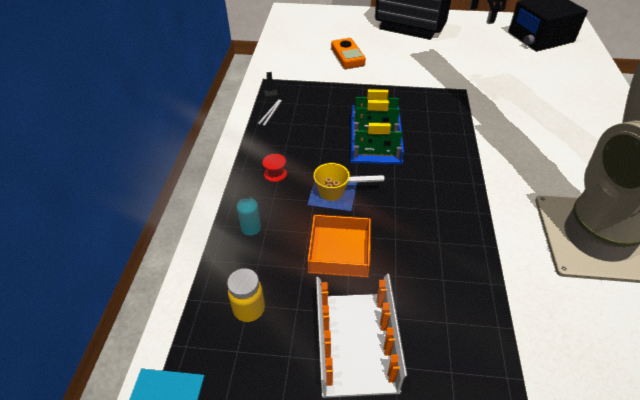

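Top view: three cards, with bars at about (410,253), (457,251) and (479,251) in the stand on the right. The carrier is empty on the left at (177,236), the cup is at (345,205) with its handle towards the robot, and the tray is at (268,218). Next I'll refine the poses.

```bash
cat > m.py <<'E'
from h import *
from scipy.optimize import least_squares
def box(x0,x1,y0,y1,z0,z1): return np.array([[x,y,z] for x in (x0,x1) for y in (y0,y1) for z in (z0,z1)])
def hullc(p,P):
    h=cv2.convexHull(proj(p,P).astype(np.float32)); m=cv2.moments(h); return np.array([m['m10']/m['m00'],m['m01']/m['m00']])
def place(P,x,y,yaw):
    c,s=np.cos(yaw),np.sin(yaw); return P@np.array([[c,-s,0],[s,c,0],[0,0,1]]).T+[x,y,0]
E
python3 - <<'E'
from m import *
t=shot('top'); s=shot('side')
# yellow bars near stand
for p,(a,b,c,d) in ((t,(380,500,210,300)),(s,(335,420,80,170))):
    hsv=cv2.cvtColor(p['frame'],cv2.COLOR_RGB2HSV)
    m=cv2.inRange(hsv,(20,120,100),(36,255,255)); q=np.zeros_like(m); q[c:d,a:b]=m[c:d,a:b]
    n,l,st,ce=cv2.connectedComponentsWithStats(q)
    for i in range(1,n):
        if st[i,4]>20:
            ys,xs=np.where(l==i); print(st[i],ce[i],cv2.minAreaRect(np.c_[xs,ys].astype(np.float32)), atz(p,ce[i],0.112)[0][:2])
G=[];C=[]
for k in range(3):
  for cam in ('top','side'):
    p=shot(cam)
    G+= [r['at'] for r in manip.tip_of(p,'guide0') if r['score']>.5]
    C+= [r['at'] for r in manip.tip_of(p,'card0') if r['score']>.5]
    print(cam,[np.round(r['at'],3) for r in manip.tip_of(p,'stand')[:1]],[np.round(r['at'],3) for r in manip.tip_of(p,'carrier')[:1]])
print(np.round(np.array(sorted(map(list,G),key=lambda v:v[1])),4)); print(np.round(np.array(sorted(map(list,C),key=lambda v:v[1])),4))
a=cv2.resize(t['frame'][180:290,110:240],None,fx=6,fy=5,interpolation=cv2.INTER_CUBIC)
cv2.imwrite('pics/carr.png',a[:600,:800,::-1])
E
```

```text
[452 239   9  25 192] [455.75     251.203125] ((455.6704406738281, 251.0553436279297), (24.412473678588867, 7.7162041664123535), 86.18592071533203) [ 0.51719854 -0.32260305]
[474 238  10  27 233] [478.527897   251.00429185] ((478.5, 251.0), (26.0, 9.0), 90.0) [ 0.51874588 -0.3730095 ]
[407 240   8  26 178] [410.97752809 252.26404494] ((410.5, 252.5), (25.0, 7.0), 90.0) [ 0.51271714 -0.22396036]
[367  89  22  22 430] [377.60232558  99.26976744] ((377.5, 99.5), (21.0, 21.0), 90.0) [ 0.51459645 -0.33787332]
[368 123  23  11 243] [378.72839506 127.96296296] ((379.0, 128.0), (10.0, 22.0), 90.0) [ 0.50956776 -0.21415119]
[335 163  13   7  63] [339.6031746  166.71428571] ((341.0, 166.0), (12.0, 6.0), 0.0) [ 0.59697408 -0.06246753]
top [array([ 0.517, -0.302, -0.002])] [array([ 0.539,  0.308, -0.004])]
side [] [array([0.534, 0.31 , 0.001])]
top [array([ 0.515, -0.299, -0.001])] [array([0.548, 0.232, 0.01 ])]
side [array([0.542, 0.28 , 0.012])] [array([ 0.535,  0.311, -0.003])]
top [array([ 0.514, -0.299, -0.003])] [array([ 0.538,  0.308, -0.004])]
side [] [array([ 0.536,  0.312, -0.005])]
[[
[... 379 characters left out ...]
0.5345  0.3325  0.0132]
 [ 0.5346  0.3361  0.0089]
 [ 0.5323  0.3369  0.0089]
 [ 0.5346  0.3394  0.0085]
 [ 0.5243  0.3839  0.0069]
 [ 0.5258  0.3853  0.0034]
 [ 0.525   0.3861  0.0037]
 [ 0.5268  0.3861  0.0064]
 [ 0.5268  0.3861  0.0046]
 [ 0.5296  0.3892  0.0093]]
[[ 0.5175 -0.3773  0.0086]
 [ 0.5204 -0.3769  0.0056]
 [ 0.5187 -0.3766  0.0064]
 [ 0.5164 -0.3296  0.0121]
 [ 0.5179 -0.3281  0.0093]
 [ 0.5141 -0.3253  0.0093]
 [ 0.5166 -0.3242  0.0097]
 [ 0.5136 -0.3225  0.0075]
 [ 0.5086 -0.2317  0.0074]
 [ 0.5155 -0.2288  0.0075]
 [ 0.5125 -0.2285  0.0073]
 [ 0.5104 -0.2278  0.0051]
 [ 0.509  -0.2278  0.0071]
 [ 0.5144 -0.2269  0.0087]
 [ 0.6249 -0.0698  0.0325]
 [ 0.7596  0.2542  0.0049]]
```

View pics/carr.png

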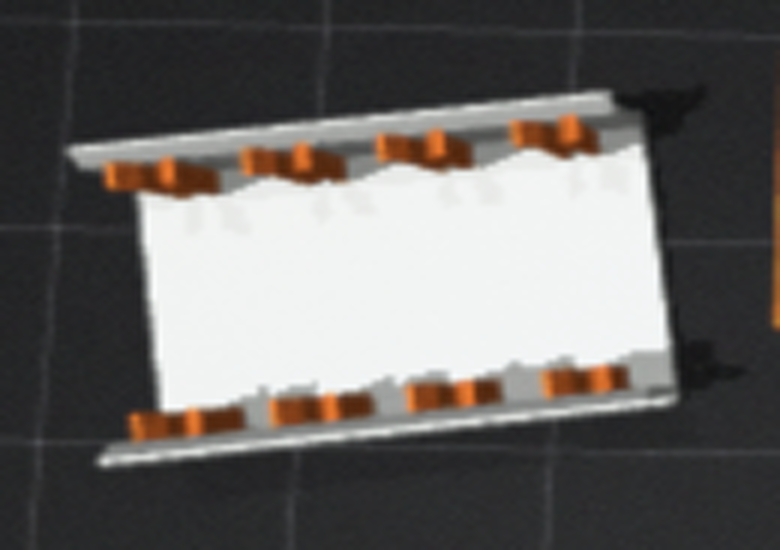

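```bash
cat > fit.py <<'E'
from m import *
def rigid(obs,ys):
    # obs list of (x,y) grouped; assign nearest slot
    obs=np.array(obs)
    def f(v):
        P=place(np.array([[0,y,0] for y in ys]),*v)[:,:2]
        d=np.linalg.norm(obs[:,None,:2]-P[None],axis=2); return (obs[:,:2]-P[d.argmin(1)]).ravel()
    r=least_squares(f,[obs[:,0].mean(),np.median(obs[:,1]),.1],loss='soft_l1',f_scale=.003)
    return r.x, f(r.x).reshape(-1,2)
E
python3 - <<'E'
from fit import *
G=[];C=[];names={}
for k in range(4):
  for cam in ('top','side'):
    p=shot(cam)
    G+= [r['at'] for r in manip.tip_of(p,'guide0') if r['score']>.5 and r['at'][1]>.2]
    C+= [r['at'] for r in manip.tip_of(p,'card0') if r['score']>.5 and r['at'][1]<-.2]
    for n in ['pad','cup','tray']:
        for r in manip.tip_of(p,n)[:1]: names.setdefault((n,cam),[]).append(r['at'])
ys=[-.075,-.025,.025,.075]
def fit0(obs,y0):
    obs=np.array(obs)[:,:2]
    def f(v):
        P=place(np.array([[0,y,0] for y in ys]),*v)[:,:2]; d=np.linalg.norm(obs[:,None]-P[None],axis=2); return (obs-P[d.argmin(1)]).ravel()
    r=least_squares(f,[np.mean(obs[:,0]),y0,.08],loss='soft_l1',f_scale=.003); print(r.x,np.degrees(r.x[2]),np.sqrt(np.mean(r.fun**2))); return r.x
g=fit0(G,.31); c=fit0(C,-.302)
t=shot('top');s=shot('side')
for p in(t,s):
    f=p['frame'].copy()
    f=cv2.resize(f,None,fx=3,fy=3,interpolation=cv2.INTER_CUBIC)
    def poly(P,col):
        q=proj(p,P)*3+1; cv2.polylines(f,[np.round(q).astype(np.int32)],True,col,1)
    for (x,y,w),zt in ((g,.083),(c,.045)):
        for z in (.01,zt): poly(place(np.array([[-.07,-.1,z],[.07,-.1,z],[.07,.1,z],[-.07,.1,z]]),x,y,w),(255,0,255))
        for yy in ys:
            poly(place(np.array([[-.062,yy,zt-.013*(zt>.08)],[.062,yy,zt-.013*(zt>.08)]]),x,y,w),(0,255,255))
            if zt<.08 and yy!=.025:
                poly(place(np.array([[-.028,yy-.006,.114],[.028,yy-.006,.114],[.028,yy+.006,.114],[-.028,yy+.006,.114]]),x,y,w),(255,0,0))
    p['big']=f
a=t['big'][570:870,330:730]; b=t['big'][630:870,1140:1480]; c2=s['big'][780:1190,900:1240]; d=s['big'][230:510,1000:1260]
o=np.zeros((600,800,3),np.uint8)
o[:300,:400]=a; o[:240,410:750]=b; o[310:600,:340]=c2[60:350]; o[300:580,410:670]=d
cv2.imwrite('pics/ov.png',o[:,:,::-1])
for k,v in names.items(): print(k,np.round(np.mean(v,0),4))
E
```

```text
[0.53810801 0.30993886 0.1522078 ] 8.72086472548807 0.002492674896226249
[ 0.51457815 -0.30171446  0.03040611] 1.742141548688881 0.0018829289038362364
('pad', 'top') [ 0.6145 -0.086  -0.0035]
('cup', 'top') [ 0.617  -0.0784  0.0023]
('tray', 'top') [ 0.5847  0.0972 -0.0006]
('pad', 'side') [ 0.6098 -0.0875  0.0072]
('cup', 'side') [0.5937 0.0397 0.0074]
('tray', 'side') [0.5863 0.0955 0.0011]
```

View pics/ov.png

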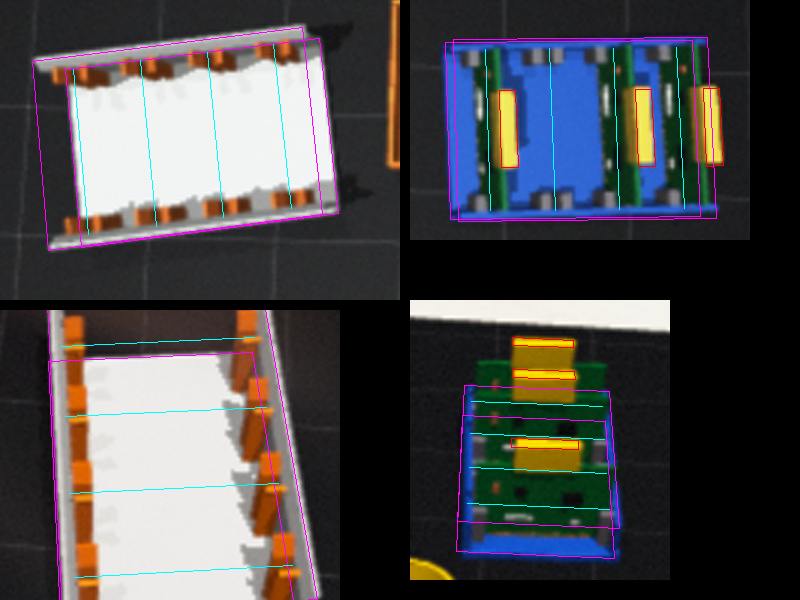

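The carrier fits at (0.538, 0.310), yaw 8.7°, and the stand at (0.5146, -0.3017), yaw about 2°. The overlays match in both views, including bar tops at z = 0.114 m. Moving above the card nearest the middle, at (0.512, -0.227).

```bash
python3 -m jog '{"offset":[[0.0224,0.029,-0.002],[0.0224,0.029,-0.002],[0.0224,0.029,-0.002],[0.0224,0.029,-0.002],[0.0224,0.029,-0.002],[0.0224,0.029,-0.002],[0.0224,0.029,-0.002],[0.0224,0.029,-0.002],[0.0224,0.029,-0.002],[0.0224,0.029,-0.002],[0.0224,0.029,-0.002],[0.0224,0.029,-0.002],[0,0,0],[0,0,0],[0,0,0]],"yaw":[-1.74,-1.74,-1.74,-1.74,-1.74,-1.74,-1.74,-1.74,-1.74,-1.74,-1.74,-1.74,0,0,0],"jaw":[0.59,0.59,0.59,0.59,0.59,0.59,0.59,0.59,0.59,0.59,0.59,0.59,0.59,0.59,0.59]}' 40
python3 -c "
from h import *
q=manip.get_obs()['ee_rot'];y=R.from_quat(q).apply([0,1,0]);print(np.degrees(np.arctan2(y[1],y[0])))"
```

```text
clock: 6.85
position: [0.5118, -0.2283, 0.2073]
ee_rot: [1.0, 0.018, -0.0, 0.0]
ft_force: [-0.5, -1.0, 0.2]
grip_width: 0.412
grasp_force: 0.0
-87.96267822320884
```

```bash
python3 -m jog '{"offset":[[0,0.0015,-0.02],[0,0,-0.025],[0,0,-0.025],[0,0,-0.025],[0,0,-0.02],[0,0,-0.01],[0,0,0],[0,0,0],[0,0,0]],"yaw":[0,0,0,0,0,0,0,0,0],"jaw":[0.59,0.59,0.59,0.59,0.59,0.59,0.59,0.59,0.59]}' 40
python3 - <<'E'
from h import *
t=shot('top','t1.png'); s=shot('side','s1.png')
a=cv2.resize(np.hstack([t['frame'][200:310,370:510],s['frame'][70:180,320:460]]),None,fx=2.8,fy=2.8,interpolation=cv2.INTER_CUBIC)
cv2.imwrite('pics/g1.png',a[:,:,::-1])
E
```

```text
clock: 7.6
position: [0.5128, -0.2271, 0.0839]
ee_rot: [1.0, 0.017, 0.001, 0.001]
ft_force: [0.8, -0.5, -0.1]
grip_width: 0.41
grasp_force: 0.0
```

View pics/g1.png

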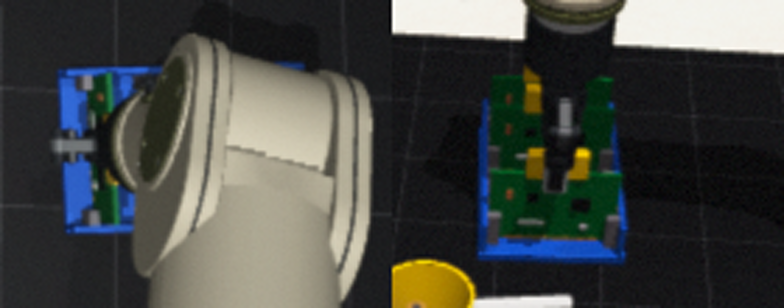

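The side crop shows the finger in front of the first bar, centred along its length, and the force is near zero. Gripping and lifting.

```bash
python3 -m jog '{"offset":[[0,0,0],[0,0,0],[0,0,0],[0,0,0],[0,0,0],[0,0,0.005],[0,0,0.01],[0,0,0.015],[0,0,0.015],[0,0,0.015],[0,0,0.015],[0,0,0.02],[0,0,0.02],[0,0,0.01],[0,0,0],[0,0,0]],"yaw":[0,0,0,0,0,0,0,0,0,0,0,0,0,0,0,0],"jaw":[1,1,1,1,1,1,1,1,1,1,1,1,1,1,1,1]}' 50
```

```text
clock: 9.03
position: [0.5121, -0.2262, 0.2073]
ee_rot: [1.0, 0.018, 0.0, 0.0]
ft_force: [0.1, 0.2, -2.5]
grip_width: 0.131
grasp_force: 48.7
```

```bash
python3 -m jog '{"offset":[[0.0008,0.02,0],[0.0008,0.03,0],[0.0008,0.036,0],[0.0008,0.036,0],[0.0008,0.036,0],[0.0008,0.036,0],[0.0008,0.036,0],[0.0008,0.036,0],[0.0008,0.036,0],[0.0008,0.036,0],[0.0008,0.036,0],[0.0008,0.036,0],[0.0008,0.036,0],[0.0008,0.036,0],[0.0008,0.036,0],[0.0008,0.036,0],[0.0008,0.036,0],[0.0009,0.02,0],[0,0,0],[0,0,0]],"yaw":[0.37,0.37,0.37,0.37,0.37,0.37,0.37,0.37,0.37,0.37,0.37,0.37,0.37,0.37,0.37,0.37,0.37,0.37,0,0],"jaw":[1,1,1,1,1,1,1,1,1,1,1,1,1,1,1,1,1,1,1,1]}' 50
cat > look.py <<'E'
from m import *
import sys
# overlay of the held card at gripper pose (x,y from TCP, bottom z = tcp-0.0735) + carrier guide lines
def ov(fn,zg):
    o=manip.get_obs(); q=R.from_quat(o['ee_rot']).apply([0,1,0]); ang=np.degrees(np.arctan2(q[1],q[0])); w=np.radians((ang+180)%180-90); x,y,z=o['position']; zb=z-zg
    out=[]
    for cam in ('top','side'):
        p=shot(cam); f=cv2.resize(p['frame'],None,fx=3,fy=3,interpolation=cv2.INTER_CUBIC)
        def poly(P,col,cl=True): cv2.polylines(f,[np.round(proj(p,P)*3+1).astype(np.int32)],cl,col,1)
        for zz in (zb,zb+.08): poly(place(np.array([[-.06,-.002,zz],[.06,-.002,zz],[.06,.002,zz],[-.06,.002,zz]]),x,y,w),(255,0,0))
        for yy in (-.075,-.025,.025,.075): poly(place(np.array([[-.062,yy,.07],[.062,yy,.07]]),.538,.310,np.radians(8.7)),(0,255,255))
        c=(proj(p,[x,y,zb+.04])[0]*3).astype(int); c=np.clip(c,[200,200],[1720,1000]); out.append(f[c[1]-200:c[1]+200,c[0]-200:c[0]+200])
    cv2.imwrite('pics/'+fn,np.hstack(out)[:,:,::-1])
    print(np.round(o['position'],4),ang)
if __name__=='__main__': ov(sys.argv[1],float(sys.argv[2]))
E
python3 look.py c1.png 0.0735
```

```text
clock: 10.7
position: [0.5252, 0.3848, 0.2052]
ee_rot: [0.997, 0.077, -0.002, 0.0]
ft_force: [0.6, 0.4, -1.6]
grip_width: 0.133
grasp_force: 48.9
[0.5252 0.3848 0.2052] -81.15159631689471
```

View pics/c1.png

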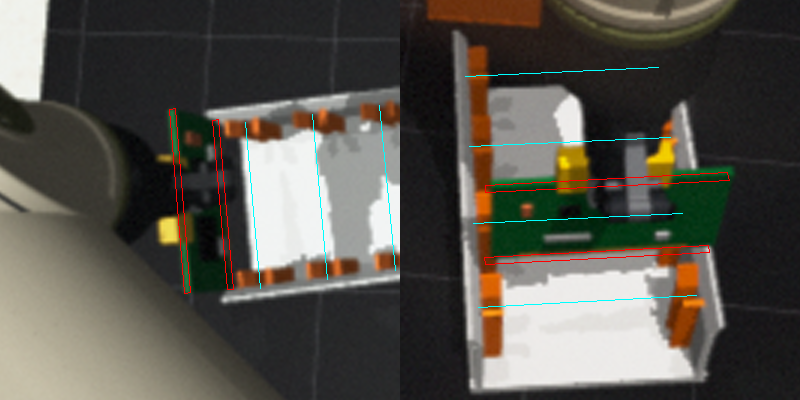

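The red prediction matches the held card in both views. Correcting x and y by 1 mm, lowering into the flare, then down slowly.

```bash
python3 -m jog '{"offset":[[0.0015,-0.0007,-0.01],[0,0,-0.015],[0,0,-0.015],[0,0,-0.007],[0,0,-0.005],[0,0,-0.005],[0,0,-0.005],[0,0,-0.005],[0,0,-0.005],[0,0,0]],"yaw":[0,0,0,0,0,0,0,0,0,0],"jaw":[1,1,1,1,1,1,1,1,1,1]}' 50
```

```text
clock: 11.63
position: [0.5278, 0.3828, 0.1343]
ee_rot: [0.997, 0.076, -0.0, 0.0]
ft_force: [-0.3, -0.4, -1.1]
grip_width: 0.137
grasp_force: 49.0
```

```bash
python3 -m jog '{"offset":[[-0.0008,0.001,-0.006],[0,0,-0.006],[0,0,-0.006],[0,0,-0.006],[0,0,-0.006],[0,0,-0.006],[0,0,-0.005],[0,0,-0.005],[0,0,-0.003],[0,0,0],[0,0,0]],"yaw":[0,0,0,0,0,0,0,0,0,0,0],"jaw":[1,1,1,1,1,1,1,1,1,1,1]}' 50
```

```text
clock: 12.55
position: [0.5273, 0.3841, 0.0863]
ee_rot: [0.997, 0.076, -0.0, 0.0]
ft_force: [-0.3, 0.6, -2.5]
grip_width: 0.128
grasp_force: 49.0
```

```bash
python3 -m jog '{"offset":[[0,0,-0.002],[0,0,-0.002],[0,0,-0.001],[0,0,0],[0,0,0]],"yaw":[0,0,0,0,0],"jaw":[1,1,1,1,1]}' 50
```

```text
clock: 12.97
position: [0.5276, 0.3846, 0.0832]
ee_rot: [0.997, 0.076, 0.001, -0.0]
ft_force: [-4.0, -2.8, 11.8]
grip_width: 0.131
grasp_force: 51.0
```

Contact with 12 N up at z = 0.083, the same height as at the grasp, so the card is home. Releasing and rising.

```bash
python3 -m jog '{"offset":[[0,0,0.001],[0,0,0],[0,0,0],[0,0,0],[0,0,0.01],[0,0,0.02],[0,0,0.03],[0,0,0.03],[0,0,0.03],[0,0,0.005],[0,0,0]],"yaw":[0,0,0,0,0,0,0,0,0,0,0],"jaw":[0.59,0.59,0.59,0.59,0.59,0.59,0.59,0.59,0.59,0.59,0.59]}' 50
python3 -m jog '{"offset":[[-0.0006,-0.02,0],[-0.0006,-0.03,0],[-0.0006,-0.039,0],[-0.0006,-0.039,0],[-0.0006,-0.039,0],[-0.0006,-0.039,0],[-0.0006,-0.039,0],[-0.0006,-0.039,0],[-0.0006,-0.039,0],[-0.0006,-0.039,0],[-0.0006,-0.039,0],[-0.0006,-0.039,0],[-0.0006,-0.039,0],[-0.0006,-0.039,0],[-0.0006,-0.039,0],[-0.0006,-0.039,0],[-0.0006,-0.039,0],[-0.0006,-0.039,0],[-0.0006,-0.03,0],[-0.0006,-0.007,0]],"yaw":[-0.34,-0.34,-0.34,-0.34,-0.34,-0.34,-0.34,-0.34,-0.34,-0.34,-0.34,-0.34,-0.34,-0.34,-0.34,-0.34,-0.34,-0.34,-0.34,-0.34],"jaw":[0.59,0.59,0.59,0.59,0.59,0.59,0.59,0.59,0.59,0.59,0.59,0.59,0.59,0.59,0.59,0.59,0.59,0.59,0.59,0.59]}' 50
cat > chk.py <<'E'
from h import *
from fit import *
c=place(np.zeros((1,3)),0,0,0)
for cam in ('top','side'):
    p=shot(cam)
    for r in manip.tip_of(p,'card0'):
        if r['score']<.4: continue
        d=np.array(r['at'])-[.538,.310,0]; w=np.radians(8.7); l=[d[0]*np.cos(w)+d[1]*np.sin(w),-d[0]*np.sin(w)+d[1]*np.cos(w),d[2]]
        print(cam,round(r['score'],2),np.round(r['at'],4),'in carrier',np.round(l,4))
    for n in('cup','pad','tray'):
        print(cam,n,[(round(r['score'],2),np.round(r['at'],3)) for r in manip.tip_of(p,n)[:2]])
E
python3 chk.py
```

```text
clock: 13.88
position: [0.5281, 0.3851, 0.2107]
ee_rot: [0.997, 0.076, 0.002, -0.001]
ft_force: [0.1, 0.2, -0.2]
grip_width: 0.41
grasp_force: 0.0
clock: 15.55
position: [0.5126, -0.3331, 0.2055]
ee_rot: [1.0, 0.013, -0.001, 0.001]
ft_force: [-0.7, -0.7, -0.6]
grip_width: 0.412
grasp_force: 0.0
top 0.97 [0.5265 0.3841 0.0069] in carrier [-0.0002  0.075   0.0069]
top 0.96 [ 0.5166 -0.3263  0.0068] in carrier [-0.1174 -0.6257  0.0068]
top 0.6 [ 0.5202 -0.3744  0.0096] in carrier [-0.1211 -0.6738  0.0096]
top cup [(0.84, array([ 0.619, -0.078, -0.001])), (0.72, array([ 0.515, -0.303,  0.   ]))]
top pad [(0.71, array([ 0.615, -0.083, -0.004]))]
top tray [(0.89, array([0.586, 0.097, 0.001])), (0.74, array([ 0.538,  0.308, -0.003]))]
side 0.77 [0.5302 0.3813 0.0086] in carrier [0.0031 0.0717 0.0086]
side 0.55 [ 0.5138 -0.3234  0.0066] in carrier [-0.1197 -0.6225  0.0066]
side 0.47 [ 0.798   0.0483 -0.003 ] in carrier [ 0.2174 -0.298  -0.003 ]
side cup [(0.6, array([ 0.621, -0.079,  0.007]))]
side pad [(0.6, array([ 0.611, -0.084, -0.001]))]
side tray [(0.79, array([0.586, 0.092, 0.001]))]
```

```bash
python3 -m jog '{"offset":[[0.0025,0.0055,0],[0,0,0],[0,0,0],[0,0,0]],"yaw":[0.5,0,0,0],"jaw":[0.59,0.59,0.59,0.59]}' 50
```

```text
clock: 16.38
position: [0.5179, -0.3212, 0.2074]
ee_rot: [1.0, 0.021, 0.0, 0.0]
ft_force: [-0.4, -0.7, 0.2]
grip_width: 0.404
grasp_force: 0.0
```

```bash
python3 -m jog '{"offset":[[-0.0025,-0.0055,-0.01],[0,0,-0.02],[0,0,-0.025],[0,0,-0.025],[0,0,-0.025],[0,0,-0.015],[0,0,-0.004],[0,0,0],[0,0,0],[0,0,0]],"yaw":[-0.4,0,0,0,0,0,0,0,0,0],"jaw":[0.59,0.59,0.59,0.59,0.59,0.59,0.59,0.59,0.59,0.59]}' 50
```

```text
clock: 17.22
position: [0.516, -0.3275, 0.0847]
ee_rot: [1.0, 0.017, 0.001, 0.001]
ft_force: [-0.1, 0.7, 0.5]
grip_width: 0.409
grasp_force: 0.0
```

```bash
python3 -m jog '{"offset":[[0,0,0],[0,0,0],[0,0,0],[0,0,0],[0,0,0],[0,0,0.005],[0,0,0.01],[0,0,0.015],[0,0,0.015],[0,0,0.015],[0,0,0.015],[0,0,0.02],[0,0,0.02],[0,0,0.01],[0,0,0],[0,0,0]],"yaw":[0,0,0,0,0,0,0,0,0,0,0,0,0,0,0,0],"jaw":[1,1,1,1,1,1,1,1,1,1,1,1,1,1,1,1]}' 50
python3 -m jog '{"offset":[[0.0014,0.02,0],[0.0014,0.03,0],[0.0014,0.036,0],[0.0014,0.036,0],[0.0014,0.036,0],[0.0014,0.036,0],[0.0014,0.036,0],[0.0014,0.036,0],[0.0014,0.036,0],[0.0014,0.036,0],[0.0014,0.036,0],[0.0014,0.036,0],[0.0014,0.036,0],[0.0014,0.036,0],[0.0014,0.036,0],[0.0014,0.036,0],[0.0014,0.036,0],[0.0014,0.023,0],[0,0,0],[0,0,0]],"yaw":[0.37,0.37,0.37,0.37,0.37,0.37,0.37,0.37,0.37,0.37,0.37,0.37,0.37,0.37,0.37,0.37,0.37,0.37,0,0],"jaw":[1,1,1,1,1,1,1,1,1,1,1,1,1,1,1,1,1,1,1,1]}' 50
python3 -m jog '{"offset":[[0,0,0],[0,0,0],[0,0,0],[0,0,0]],"yaw":[0,0,0,0],"jaw":[1,1,1,1]}' 50
```

```text
clock: 18.55
position: [0.5153, -0.3269, 0.2083]
ee_rot: [1.0, 0.017, 0.0, 0.0]
ft_force: [-0.8, 0.5, -1.4]
grip_width: 0.133
grasp_force: 48.8
clock: 20.22
position: [0.5389, 0.2877, 0.2065]
ee_rot: [0.997, 0.077, -0.001, 0.0]
ft_force: [1.1, -1.1, -1.1]
grip_width: 0.127
grasp_force: 48.9
clock: 20.55
position: [0.5408, 0.285, 0.2083]
ee_rot: [0.997, 0.075, 0.0, 0.0]
ft_force: [-0.1, -0.6, -0.8]
grip_width: 0.129
grasp_force: 48.9
```

```bash
python3 -m jog '{"offset":[[0.001,0.0003,-0.01],[0,0,-0.015],[0,0,-0.015],[0,0,-0.006],[0,0,-0.005],[0,0,-0.005],[0,0,-0.005],[0,0,-0.005],[0,0,-0.005],[0,0,0],[0,0,0]],"yaw":[0,0,0,0,0,0,0,0,0,0,0],"jaw":[1,1,1,1,1,1,1,1,1,1,1]}' 50
```

```text
clock: 21.47
position: [0.5414, 0.286, 0.137]
ee_rot: [0.997, 0.075, -0.0, 0.0]
ft_force: [0.5, -1.4, -2.2]
grip_width: 0.135
grasp_force: 48.8
```

```bash
python3 -m jog '{"offset":[[0,0,-0.006],[0,0,-0.006],[0,0,-0.006],[0,0,-0.006],[0,0,-0.006],[0,0,-0.006],[0,0,-0.006],[0,0,-0.005],[0,0,-0.003],[0,0,0],[0,0,0]],"yaw":[0,0,0,0,0,0,0,0,0,0,0],"jaw":[1,1,1,1,1,1,1,1,1,1,1]}' 50
```

```text
clock: 22.38
position: [0.5412, 0.2861, 0.0869]
ee_rot: [0.997, 0.075, -0.0, 0.0]
ft_force: [0.6, -3.7, -2.5]
grip_width: 0.129
grasp_force: 48.7
```

```bash
python3 -m jog '{"offset":[[0,0,-0.002],[0,0,-0.002],[0,0,0],[0,0,0]],"yaw":[0,0,0,0],"jaw":[1,1,1,1]}' 50
```

```text
clock: 22.72
position: [0.5419, 0.2863, 0.0845]
ee_rot: [0.997, 0.075, 0.001, 0.0]
ft_force: [-2.4, -5.1, 8.9]
grip_width: 0.134
grasp_force: 50.4
```

```bash
python3 -m jog '{"offset":[[0,0,0.0005],[0,0,0],[0,0,0],[0,0,0],[0,0,0.01],[0,0,0.02],[0,0,0.03],[0,0,0.03],[0,0,0.03],[0,0,0.004],[0,0,0]],"yaw":[0,0,0,0,0,0,0,0,0,0,0],"jaw":[0.59,0.59,0.59,0.59,0.59,0.59,0.59,0.59,0.59,0.59,0.59]}' 50
python3 -m jog '{"offset":[[-0.0013,-0.02,0],[-0.0013,-0.03,0],[-0.0013,-0.037,0],[-0.0013,-0.037,0],[-0.0013,-0.037,0],[-0.0013,-0.037,0],[-0.0013,-0.037,0],[-0.0013,-0.037,0],[-0.0013,-0.037,0],[-0.0013,-0.037,0],[-0.0013,-0.037,0],[-0.0013,-0.037,0],[-0.0013,-0.037,0],[-0.0013,-0.037,0],[-0.0013,-0.037,0],[-0.0013,-0.037,0],[-0.0013,-0.037,0],[-0.0013,-0.037,0],[-0.0013,-0.02,0],[0,0,0]],"yaw":[-0.355,-0.355,-0.355,-0.355,-0.355,-0.355,-0.355,-0.355,-0.355,-0.355,-0.355,-0.355,-0.355,-0.355,-0.355,-0.355,-0.355,-0.355,-0.355,0],"jaw":[0.59,0.59,0.59,0.59,0.59,0.59,0.59,0.59,0.59,0.59,0.59,0.59,0.59,0.59,0.59,0.59,0.59,0.59,0.59,0.59]}' 50
python3 -m jog '{"offset":[[0,0,0],[0,0,0],[0,0,0],[0,0,0],[0,0,0]],"yaw":[0,0,0,0,0],"jaw":[0.59,0.59,0.59,0.59,0.59]}' 50
python3 chk.py
```

```text
clock: 23.63
position: [0.5424, 0.2874, 0.211]
ee_rot: [0.997, 0.076, 0.002, -0.001]
ft_force: [-0.3, -1.2, -0.5]
grip_width: 0.409
grasp_force: 0.0
clock: 25.3
position: [0.5139, -0.3813, 0.2058]
ee_rot: [1.0, 0.013, -0.002, 0.0]
ft_force: [-0.0, 0.1, -0.9]
grip_width: 0.408
grasp_force: 0.0
clock: 25.72
position: [0.5172, -0.3746, 0.208]
ee_rot: [1.0, 0.017, 0.0, 0.0]
ft_force: [0.0, -0.6, 0.6]
grip_width: 0.409
grasp_force: 0.0
top 0.8 [ 0.5204 -0.3776  0.0078] in carrier [-0.1214 -0.677   0.0078]
top 0.7 [0.5426 0.2874 0.0071] in carrier [ 0.0011 -0.023   0.0071]
top 0.59 [0.5234 0.3849 0.0055] in carrier [-0.0031  0.0762  0.0055]
top cup [(0.98, array([ 0.618, -0.079,  0.004]))]
top pad [(0.8, array([ 0.613, -0.088, -0.003])), (0.25, array([ 0.771, -0.133,  0.003]))]
top tray [(0.87, array([ 0.585,  0.095, -0.002]))]
side 0.87 [ 0.52   -0.3746  0.0097] in carrier [-0.1213 -0.674   0.0097]
side 0.77 [0.53   0.3839 0.01  ] in carrier [0.0033 0.0743 0.01  ]
side 0.56 [0.5394 0.2898 0.0067] in carrier [-0.0017 -0.0202  0.0067]
side cup [(0.58, array([ 0.62 , -0.082,  0.006]))]
side pad [(0.62, array([ 0.61 , -0.087, -0.005]))]
side tray [(0.89, array([0.585, 0.09 , 0.001])), (0.62, array([ 0.522, -0.375,  0.007]))]
```

```bash
python3 -m jog '{"offset":[[0.001,-0.002,-0.01],[0,0,-0.02],[0,0,-0.025],[0,0,-0.025],[0,0,-0.025],[0,0,-0.015],[0,0,-0.004],[0,0,0],[0,0,0],[0,0,0]],"yaw":[0,0,0,0,0,0,0,0,0,0],"jaw":[0.59,0.59,0.59,0.59,0.59,0.59,0.59,0.59,0.59,0.59]}' 50
python3 -m jog '{"offset":[[0,0,0],[0,0,0],[0,0,0],[0,0,0],[0,0,0],[0,0,0.005],[0,0,0.01],[0,0,0.015],[0,0,0.015],[0,0,0.015],[0,0,0.015],[0,0,0.02],[0,0,0.02],[0,0,0.01],[0,0,0],[0,0,0]],"yaw":[0,0,0,0,0,0,0,0,0,0,0,0,0,0,0,0],"jaw":[1,1,1,1,1,1,1,1,1,1,1,1,1,1,1,1]}' 50
```

```text
clock: 27.05
position: [0.5186, -0.3781, 0.0852]
ee_rot: [1.0, 0.017, 0.001, 0.001]
ft_force: [0.5, -0.3, 0.1]
grip_width: 0.407
grasp_force: 0.0
clock: 28.38
position: [0.5178, -0.3776, 0.2088]
ee_rot: [1.0, 0.017, 0.0, 0.0]
ft_force: [0.4, -0.2, -2.5]
grip_width: 0.133
grasp_force: 49.0
```

```bash
python3 -m jog '{"offset":[[0.0017,0.02,0],[0.0017,0.03,0],[0.0017,0.036,0],[0.0017,0.036,0],[0.0017,0.036,0],[0.0017,0.036,0],[0.0017,0.036,0],[0.0017,0.036,0],[0.0017,0.036,0],[0.0017,0.036,0],[0.0017,0.036,0],[0.0017,0.036,0],[0.0017,0.036,0],[0.0017,0.036,0],[0.0017,0.036,0],[0.0017,0.036,0],[0.0017,0.036,0],[0.0017,0.0235,0],[0,0,0],[0,0,0]],"yaw":[0.37,0.37,0.37,0.37,0.37,0.37,0.37,0.37,0.37,0.37,0.37,0.37,0.37,0.37,0.37,0.37,0.37,0.37,0,0],"jaw":[1,1,1,1,1,1,1,1,1,1,1,1,1,1,1,1,1,1,1,1]}' 50
python3 -m jog '{"offset":[[0,0,0],[0,0,0],[0,0,0],[0,0,0]],"yaw":[0,0,0,0],"jaw":[1,1,1,1]}' 50
python3 look.py c3.png 0.0745
```

```text
clock: 30.05
position: [0.5472, 0.2374, 0.2071]
ee_rot: [0.997, 0.076, -0.001, -0.0]
ft_force: [-0.3, -1.3, -0.9]
grip_width: 0.131
grasp_force: 49.0
clock: 30.38
position: [0.5487, 0.2347, 0.2088]
ee_rot: [0.997, 0.074, 0.0, 0.0]
ft_force: [-0.4, 0.7, -0.6]
grip_width: 0.131
grasp_force: 49.0
[0.5487 0.2347 0.2088] -81.53823184114172
```

View pics/c3.png

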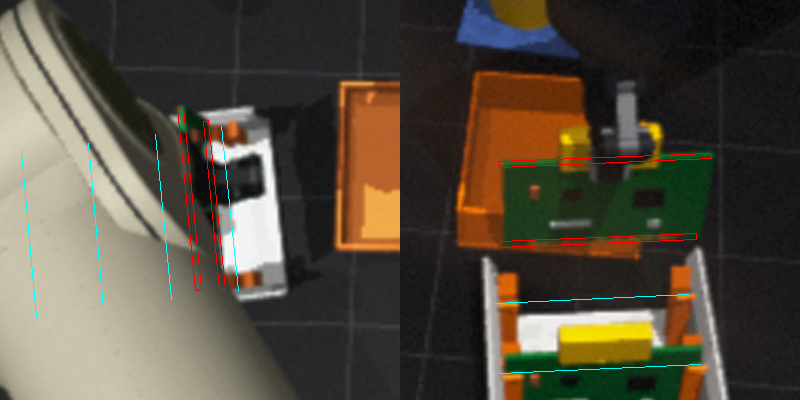

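```bash
python3 -m jog '{"offset":[[0.0012,0.001,-0.01],[0,0,-0.015],[0,0,-0.015],[0,0,-0.006],[0,0,-0.005],[0,0,-0.005],[0,0,-0.005],[0,0,-0.005],[0,0,-0.005],[0,0,0],[0,0,0]],"yaw":[0,0,0,0,0,0,0,0,0,0,0],"jaw":[1,1,1,1,1,1,1,1,1,1,1]}' 50
```

```text
clock: 31.4
position: [0.5495, 0.2366, 0.1375]
ee_rot: [0.997, 0.075, -0.0, 0.0]
ft_force: [0.2, -1.7, -1.2]
grip_width: 0.135
grasp_force: 48.9
```

```bash
python3 -m jog '{"offset":[[0,0,-0.006],[0,0,-0.006],[0,0,-0.006],[0,0,-0.006],[0,0,-0.006],[0,0,-0.006],[0,0,-0.006],[0,0,-0.005],[0,0,-0.003],[0,0,0],[0,0,0]],"yaw":[0,0,0,0,0,0,0,0,0,0,0],"jaw":[1,1,1,1,1,1,1,1,1,1,1]}' 50
```

```text
clock: 32.32
position: [0.5494, 0.2367, 0.0875]
ee_rot: [0.997, 0.075, -0.0, 0.0]
ft_force: [0.1, -2.4, -2.8]
grip_width: 0.129
grasp_force: 48.8
```

```bash
python3 -m jog '{"offset":[[0,0,-0.002],[0,0,-0.001],[0,0,0],[0,0,0]],"yaw":[0,0,0,0],"jaw":[1,1,1,1]}' 50
```

```text
clock: 32.65
position: [0.5498, 0.2369, 0.085]
ee_rot: [0.997, 0.075, 0.0, 0.0]
ft_force: [0.5, -3.2, 0.1]
grip_width: 0.126
grasp_force: 49.3
```

```bash
python3 -m jog '{"offset":[[0,0,-0.0015],[0,0,0],[0,0,0]],"yaw":[0,0,0],"jaw":[1,1,1]}' 50
python3 -m jog '{"offset":[[0,0,0.0005],[0,0,0],[0,0,0],[0,0,0],[0,0,0.01],[0,0,0.02],[0,0,0.03],[0,0,0.03],[0,0,0.03],[0,0,0.004],[0,0,0]],"yaw":[0,0,0,0,0,0,0,0,0,0,0],"jaw":[0.59,0.59,0.59,0.59,0.59,0.59,0.59,0.59,0.59,0.59,0.59]}' 50
python3 -m jog --help | head -30
```

```text
clock: 32.9
position: [0.5499, 0.237, 0.085]
ee_rot: [0.997, 0.075, 0.001, 0.0]
ft_force: [-5.5, -5.3, 13.7]
grip_width: 0.13
grasp_force: 51.3
clock: 33.82
position: [0.5506, 0.2378, 0.2109]
ee_rot: [0.997, 0.075, 0.002, -0.001]
ft_force: [-0.4, -0.3, 0.1]
grip_width: 0.412
grasp_force: 0.0invalid input: not JSON, or not a number
```

All three cards are in. Moving clear towards the stand to measure the cup and its handle.

```bash
python3 -m jog '{"offset":[[-0.008,-0.03,0],[-0.008,-0.038,0],[-0.008,-0.038,0],[-0.008,-0.038,0],[-0.008,-0.038,0],[-0.008,-0.038,0],[-0.008,-0.038,0],[-0.008,-0.038,0],[-0.008,-0.038,0],[-0.008,-0.038,0],[-0.008,-0.038,0],[-0.008,-0.038,0],[-0.008,-0.035,0],[0,0,0],[0,0,0],[0,0,0]],"yaw":[0,0,0,0,0,0,0,0,0,0,0,0,0,0,0,0],"jaw":[0.5,0.5,0.5,0.5,0.5,0.5,0.5,0.5,0.5,0.5,0.5,0.5,0.5,0.5,0.5,0.5]}' 50
cat > cup.py <<'E'
from m import *
def cup(fn=None):
    t=shot('top');s=shot('side')
    # handle: light pixels around the cup, below it, in top
    c=[r for r in manip.tip_of(t,'cup') if r['score']>.5]
    print([np.round(r['at'],4) for r in c],[np.round(r['at'],4) for r in manip.tip_of(s,'cup') if r['score']>.5])
    for p in (t,s):
        mm=manip.masks_of(p,'cup')
        if not mm: print('no mask'); continue
        m=mm[0]['region']; hsv=cv2.cvtColor(p['frame'],cv2.COLOR_RGB2HSV)
        w=m&(hsv[...,1]<70)&(hsv[...,2]>90); ys,xs=np.where(w)
        l=cv2.fitLine(np.c_[xs,ys].astype(np.float32),cv2.DIST_HUBER,0,.01,.01).ravel()
        pr=(xs-l[2])*l[0]+(ys-l[3])*l[1]; e=[l[2:]+l[:2]*pr.min(),l[2:]+l[:2]*pr.max()]
        y=m&(hsv[...,1]>120); yy,yx=np.where(y)
        print(len(xs),'handle ends at z=.046:',np.round(atz(p,e,.046)[:,:2],4),'yaw',np.degrees(np.arctan2(*(np.diff(atz(p,e,.046)[:,:2],axis=0)[0][::-1]))), 'yellow centroid',yx.mean(),yy.mean())
    if fn:
        f=[cv2.resize(t['frame'][170:290,300:420],None,fx=3.3,fy=3.3,interpolation=cv2.INTER_CUBIC),cv2.resize(s['frame'][110:230,280:400],None,fx=3.3,fy=3.3,interpolation=cv2.INTER_CUBIC)]
        cv2.imwrite('pics/'+fn,np.hstack(f)[:,:,::-1])
    return t,s
if __name__=='__main__':
    import sys; cup(sys.argv[1] if len(sys.argv)>1 else None)
E
python3 cup.py cup0.png; python3 chk.py
```

```text
clock: 35.15
position: [0.4455, -0.2453, 0.2071]
ee_rot: [0.997, 0.075, -0.0, -0.001]
ft_force: [-0.0, 0.5, -0.5]
grip_width: 0.497
grasp_force: 0.0
[array([ 0.6199, -0.077 ,  0.0015])] [array([ 0.6184, -0.0801,  0.0047]), array([ 0.6244, -0.093 ,  0.0294])]
234 handle ends at z=.046: [[ 0.6634 -0.0696]
 [ 0.4978 -0.1027]] yaw -168.67716980091208 yellow centroid 345.02412280701753 203.28508771929825
200 handle ends at z=.046: [[ 0.6302 -0.0794]
 [ 0.4913 -0.1052]] yaw -169.49461191415298 yellow centroid 330.7526205450734 179.66666666666666
top 0.97 [0.5512 0.2352 0.0097] in carrier [ 0.0017 -0.0759  0.0097]
top 0.66 [0.526  0.3824 0.0054] in carrier [-0.0009  0.0734  0.0054]
top 0.6 [0.541  0.2903 0.0098] in carrier [-0.     -0.0199  0.0098]
top cup [(0.82, array([ 0.617, -0.077,  0.003]))]
top pad [(0.71, array([ 0.615, -0.086, -0.001])), (0.47, array([ 0.623, -0.071,  0.03 ]))]
top tray [(0.75, array([ 0.587,  0.1  , -0.001]))]
side 0.93 [0.5386 0.2866 0.008 ] in carrier [-0.0029 -0.0232  0.008 ]
side 0.78 [0.5545 0.2374 0.0097] in carrier [ 0.0053 -0.0743  0.0097]
side 0.67 [0.5864 0.0945 0.002 ] in carrier [ 0.0152 -0.2203  0.002 ]
side 0.63 [0.5286 0.3827 0.0098] in carrier [0.0017 0.0733 0.0098]
side 0.42 [ 0.536   0.3074 -0.0009] in carrier [-0.0024 -0.0023 -0.0009]
side cup [(0.66, array([ 0.62 , -0.082,  0.006]))]
side pad [(0.76, array([ 0.612, -0.087, -0.004]))]
side tray [(0.92, array([0.587, 0.093, 0.003])), (0.22, array([ 0.772, -0.136,  0.002]))]
```

View pics/cup0.png

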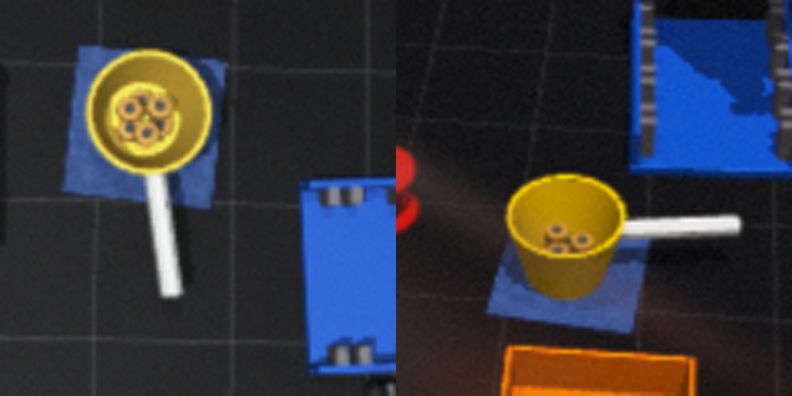

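Cup at (0.619, -0.078), yaw about 10.8°; the handle ends agree in both views at z = 0.046. The jogs cannot tilt the tool, so I plan to grip the handle far back (x of about -110 mm). A firm grip will carry it. Over the tray I'll lower the grip force so the cup swings down about the pad line, and lowering its foot onto the pad will turn it upright again.

```bash
python3 -m jog '{"offset":[[0.012,0.028,0],[0.013,0.03,0],[0.014,0.03,0],[0.014,0.03,0],[0.0125,0.029,0],[0,0,0],[0,0,0],[0,0,0],[0,0,0],[0,0,0]],"yaw":[0.5,0.5,0.5,0.5,0.2,0,0,0,0,0],"jaw":[0.5,0.5,0.5,0.5,0.5,0.5,0.5,0.5,0.5,0.5]}' 20
```

```text
clock: 36.78
position: [0.5107, -0.1005, 0.2078]
ee_rot: [0.996, 0.093, -0.0, 0.0]
ft_force: [1.3, -0.7, 0.3]
grip_width: 0.501
grasp_force: 0.0
```

```bash
python3 -m jog '{"offset":[[0,0.0015,-0.02],[0,0,-0.03],[0,0,-0.03],[0,0,-0.03],[0,0,-0.03],[0,0,-0.025],[0,0,-0.015],[0,0,0],[0,0,0],[0,0,0]],"yaw":[0,0,0,0,0,0,0,0,0,0],"jaw":[0.5,0.5,0.5,0.5,0.5,0.5,0.5,0.5,0.5,0.5]}' 20
python3 -m jog '{"offset":[[0,0,0],[0,0,0],[0,0,0],[0,0,0],[0,0,0],[0,0,0],[0,0,0.004],[0,0,0.004],[0,0,0.004],[0,0,0.004],[0,0,0],[0,0,0],[0,0,0]],"yaw":[0,0,0,0,0,0,0,0,0,0,0,0,0],"jaw":[1,1,1,1,1,1,1,1,1,1,1,1,1]}' 20
python3 cup.py cup1.png
```

```text
clock: 37.62
position: [0.5119, -0.0982, 0.0291]
ee_rot: [0.996, 0.093, 0.001, 0.0]
ft_force: [0.2, 0.5, 0.4]
grip_width: 0.497
grasp_force: 0.0
clock: 38.7
position: [0.5109, -0.0976, 0.0437]
ee_rot: [0.996, 0.094, -0.0, 0.0]
ft_force: [-1.0, -0.3, -1.4]
grip_width: 0.156
grasp_force: 19.6
[array([ 0.6131, -0.0753,  0.0094])] [array([ 0.6131, -0.0778,  0.0102])]
2 handle ends at z=.046: [[ 0.6243 -0.0842]
 [ 0.6267 -0.0865]] yaw -43.781770941323 yellow centroid 345.9512195121951 203.390243902439
135 handle ends at z=.046: [[ 0.5783 -0.0908]
 [ 0.5183 -0.114 ]] yaw -158.90019115505797 yellow centroid 331.82371794871796 180.44551282051282
```

View pics/cup1.png

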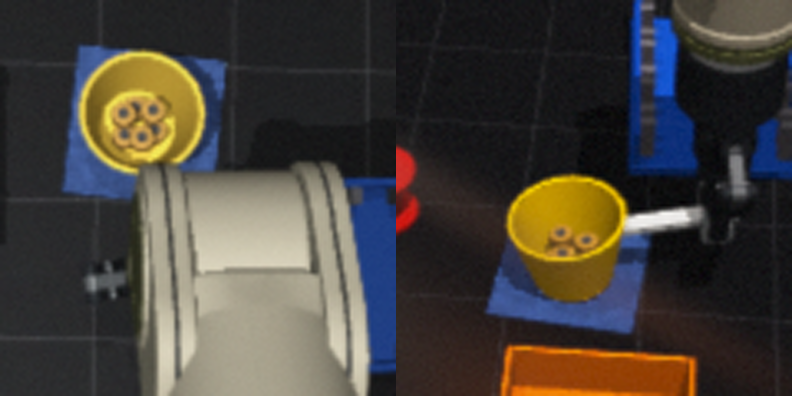

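At 20 N the handle pivots in the pads: the far foot stayed on the pad while the handle rose. So the swing works. Lowering level again, then gripping at 120 N and lifting.

```bash
python3 -m jog '{"offset":[[0,0,-0.004],[0,0,-0.004],[0,0,-0.004],[0,0,-0.004],[0,0,0],[0,0,0]],"yaw":[0,0,0,0,0,0],"jaw":[1,1,1,1,1,1]}' 20
python3 -m jog '{"offset":[[0,0,0],[0,0,0],[0,0,0],[0,0,0],[0,0,0.004],[0,0,0.004],[0,0,0.006],[0,0,0.01],[0,0,0.01],[0,0,0.006],[0,0,0],[0,0,0],[0,0,0]],"yaw":[0,0,0,0,0,0,0,0,0,0,0,0,0],"jaw":[1,1,1,1,1,1,1,1,1,1,1,1,1]}' 120
python3 cup.py cup2.png
```

```text
clock: 39.5
position: [0.5111, -0.0977, 0.0276]
ee_rot: [0.996, 0.094, -0.0, 0.0]
ft_force: [-1.5, -0.8, 1.7]
grip_width: 0.157
grasp_force: 20.0
clock: 40.58
position: [0.5108, -0.0977, 0.0676]
ee_rot: [0.996, 0.094, -0.0, 0.0]
ft_force: [-0.7, 0.1, -3.6]
grip_width: 0.13
grasp_force: 117.2
[array([ 0.6167, -0.0721,  0.0403])] [array([ 0.6144, -0.0759,  0.0432]), array([0.54  , 0.2885, 0.0065])]
19 handle ends at z=.046: [[ 0.6489 -0.0293]
 [ 0.5762 -0.0691]] yaw -151.2686557716391 yellow centroid 344.38646288209605 201.3613537117904
129 handle ends at z=.046: [[ 0.5863 -0.1228]
 [ 0.519  -0.1403]] yaw -165.41262728532067 yellow centroid 332.02597402597405 170.1978021978022
```

View pics/cup2.png

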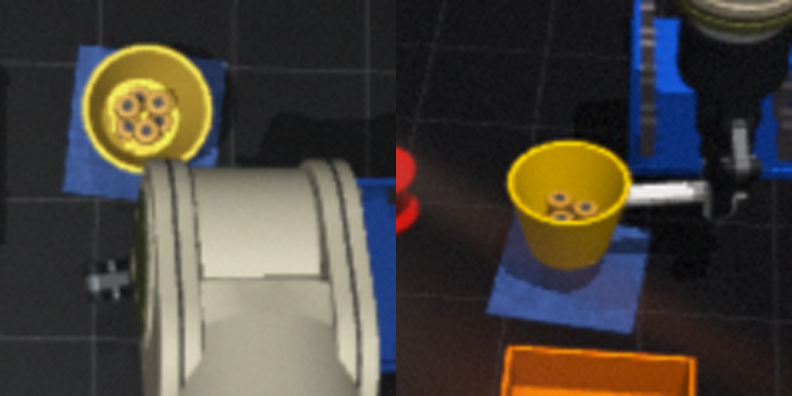

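The cup hangs level with all the nuts in it. Lifting and carrying it to the tray's robot side.

```bash
python3 -m jog '{"offset":[[0,0,0.008],[0,0,0.014],[0,0,0.016],[0,0,0.016],[0,0,0.016],[0,0,0.016],[0,0,0.014],[0,0,0.01],[0,0,0]],"yaw":[0,0,0,0,0,0,0,0,0],"jaw":[1,1,1,1,1,1,1,1,1]}' 120
python3 -m jog '{"offset":[[0.0015,0.008,0],[0.0025,0.014,0],[0.003,0.018,0],[0.003,0.018,0],[0.003,0.018,0],[0.003,0.018,0],[0.003,0.018,0],[0.003,0.018,0],[0.003,0.018,0],[0.003,0.018,0],[0.0025,0.014,0],[0.0005,0.006,0],[0,0,0],[0,0,0],[0,0,0],[0,0,0]],"yaw":[0,0,0,0,0,0,0,0,0,0,0,0,0,0,0,0],"jaw":[1,1,1,1,1,1,1,1,1,1,1,1,1,1,1,1]}' 120
cat > sv.py <<'E'
from m import *
import sys
def sv(fn):
    o=manip.get_obs(); G=np.array(o['position'])+[0,0,.0187]; out=[]
    for cam in ('top','side'):
        p=shot(cam)
        print(cam,[(round(r['score'],2),np.round(r['at'],3)) for r in manip.tip_of(p,'cup')[:1]],'tray',[(round(r['score'],2),np.round(r['at'],3)) for r in manip.tip_of(p,'tray')[:1]],'nuts',[np.round(r['at'],3) for r in manip.tip_of(p,'nut0') if r['score']>.5])
        c=proj(p,[.59,.09,.1])[0].astype(int); f=p['frame'][max(c[1]-90,0):c[1]+90,c[0]-66:c[0]+67]; out.append(cv2.resize(f,(399,540),interpolation=cv2.INTER_CUBIC))
    cv2.imwrite('pics/'+fn,np.hstack(out)[:,:,::-1]); print('G',np.round(G,4))
sv(sys.argv[1])
E
python3 sv.py p0.png
```

```text
clock: 41.63
position: [0.5123, -0.0977, 0.1804]
ee_rot: [0.996, 0.094, 0.002, 0.001]
ft_force: [-0.4, -0.4, -3.2]
grip_width: 0.129
grasp_force: 121.4
clock: 42.97
position: [0.5421, 0.0871, 0.1776]
ee_rot: [0.996, 0.093, -0.0, 0.0]
ft_force: [-3.9, -0.9, -2.3]
grip_width: 0.13
grasp_force: 127.5
top [(0.95, array([0.647, 0.111, 0.149]))] tray [] nuts []
side [(0.95, array([0.646, 0.11 , 0.15 ]))] tray [(0.86, array([ 0.586,  0.093, -0.002]))] nuts [array([0.627, 0.106, 0.176]), array([0.642, 0.119, 0.178])]
G [0.5421 0.0871 0.1963]
```

Cup level at z = 0.15 by both cameras, with its axis above the tray. Loosening in steps.

```bash
python3 -m jog '{"offset":[[0,0,0],[0,0,0],[0,0,0]],"yaw":[0,0,0],"jaw":[1,1,1]}' 40
python3 sv.py p1.png
```

```text
clock: 43.62
position: [0.5421, 0.0884, 0.1778]
ee_rot: [0.996, 0.094, 0.0, 0.0]
ft_force: [2.1, 1.1, -2.0]
grip_width: 0.133
grasp_force: 127.3
top [(0.69, array([0.646, 0.111, 0.148]))] tray [] nuts []
side [(0.66, array([0.646, 0.11 , 0.151]))] tray [(0.58, array([0.588, 0.093, 0.   ]))] nuts [array([0.544, 0.282, 0.011])]
G [0.5421 0.0884 0.1965]
```

```bash
python3 -m jog '{"offset":[[0,0,0],[0,0,0],[0,0,0]],"yaw":[0,0,0],"jaw":[1,1,1]}' 25
python3 sv.py p2.png
```

```text
clock: 44.27
position: [0.5421, 0.0884, 0.1778]
ee_rot: [0.996, 0.094, 0.0, 0.0]
ft_force: [2.6, 0.9, -2.4]
grip_width: 0.134
grasp_force: 127.1
top [(0.71, array([0.646, 0.113, 0.148]))] tray [] nuts []
side [(0.64, array([0.648, 0.11 , 0.155]))] tray [(0.86, array([0.584, 0.094, 0.001]))] nuts [array([0.648, 0.124, 0.18 ]), array([0.635, 0.096, 0.18 ])]
G [0.5421 0.0884 0.1965]
```

Grip force did not fall while the jaws stayed shut on the bar, so the force only limits closing. The width was 0.156 at 20 N and is 0.134 now, so I'll open a hair.

```bash
python3 -m jog '{"offset":[[0,0,0],[0,0,0]],"yaw":[0,0],"jaw":[0.855,0.855]}' 20
python3 sv.py p3.png
```

```text
clock: 44.83
position: [0.5421, 0.0884, 0.1778]
ee_rot: [0.996, 0.094, -0.0, 0.0]
ft_force: [-0.1, -0.7, -3.0]
grip_width: 0.146
grasp_force: 54.9
top [(0.96, array([0.647, 0.115, 0.15 ]))] tray [] nuts []
side [(0.97, array([0.648, 0.11 , 0.154]))] tray [(0.89, array([0.586, 0.094, 0.002]))] nuts [array([0.648, 0.122, 0.18 ])]
G [0.5421 0.0884 0.1965]
```

Width now controls the force (0.146 gives 55 N). Opening a bit more.

```bash
python3 -m jog '{"offset":[[0,0,0],[0,0,0],[0,0,0]],"yaw":[0,0,0],"jaw":[0.848,0.846,0.846]}' 20
python3 sv.py p4.png
```

```text
clock: 45.48
position: [0.5421, 0.0884, 0.1779]
ee_rot: [0.996, 0.094, 0.0, 0.0]
ft_force: [-0.5, -0.2, -2.6]
grip_width: 0.158
grasp_force: 28.0
top [(0.93, array([0.642, 0.11 , 0.138]))] tray [] nuts []
side [(0.58, array([0.627, 0.108, 0.126]))] tray [(0.59, array([ 0.585,  0.094, -0.003]))] nuts [array([0.623, 0.093, 0.153]), array([0.638, 0.117, 0.151])]
G [0.5421 0.0884 0.1966]
```

It is starting to swing, slowly. Continuing.

```bash
python3 -m jog '{"offset":[[0,0,0],[0,0,0],[0,0,0],[0,0,0]],"yaw":[0,0,0,0],"jaw":[0.845,0.845,0.845,0.845]}' 20
python3 sv.py p5.png
```

```text
clock: 46.22
position: [0.5421, 0.0884, 0.1779]
ee_rot: [0.996, 0.094, 0.0, 0.0]
ft_force: [0.6, -0.5, -2.4]
grip_width: 0.154
grasp_force: 25.3
top [(0.67, array([0.623, 0.108, 0.118]))] tray [] nuts []
side [(0.72, array([0.63 , 0.107, 0.122]))] tray [(0.93, array([0.585, 0.094, 0.001]))] nuts [array([0.622, 0.093, 0.151])]
G [0.5421 0.0884 0.1966]
```

View pics/p5.png

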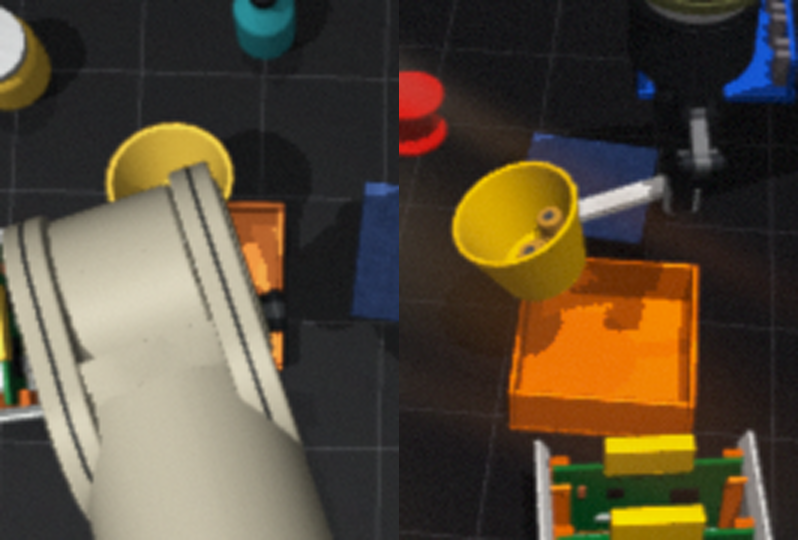

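Tilt is about 23° and stable, with the nuts still in. Backing the grip off 10 mm in x so the lip lands mid-tray, then loosening further.

```bash
python3 -m jog '{"offset":[[-0.003,0,0],[-0.004,0,0],[-0.003,0,0],[0,0,0],[0,0,0],[0,0,0]],"yaw":[0,0,0,0,0,0],"jaw":[0.845,0.845,0.843,0.842,0.842,0.842]}' 20
python3 sv.py p6.png
```

```text
clock: 47.12
position: [0.532, 0.0882, 0.1778]
ee_rot: [0.996, 0.094, -0.0, 0.0]
ft_force: [-0.3, -0.4, -2.7]
grip_width: 0.159
grasp_force: 18.4
top [] tray [] nuts []
side [(0.73, array([0.564, 0.096, 0.083]))] tray [(0.73, array([0.585, 0.097, 0.001]))] nuts []
G [0.532  0.0882 0.1965]
```

```bash
python3 -m jog '{"offset":[[0,0,0],[0,0,0],[0,0,0]],"yaw":[0,0,0],"jaw":[0.842,0.842,0.842]}' 20
python3 sv.py p7.png
```

```text
clock: 47.77
position: [0.5321, 0.0884, 0.1778]
ee_rot: [0.996, 0.094, -0.0, 0.0]
ft_force: [0.5, -0.4, -3.0]
grip_width: 0.162
grasp_force: 18.5
top [] tray [] nuts []
side [(0.97, array([0.565, 0.094, 0.083]))] tray [(0.96, array([0.588, 0.092, 0.003]))] nuts [array([0.599, 0.089, 0.09 ])]
G [0.5321 0.0884 0.1965]
```

View pics/p7.png

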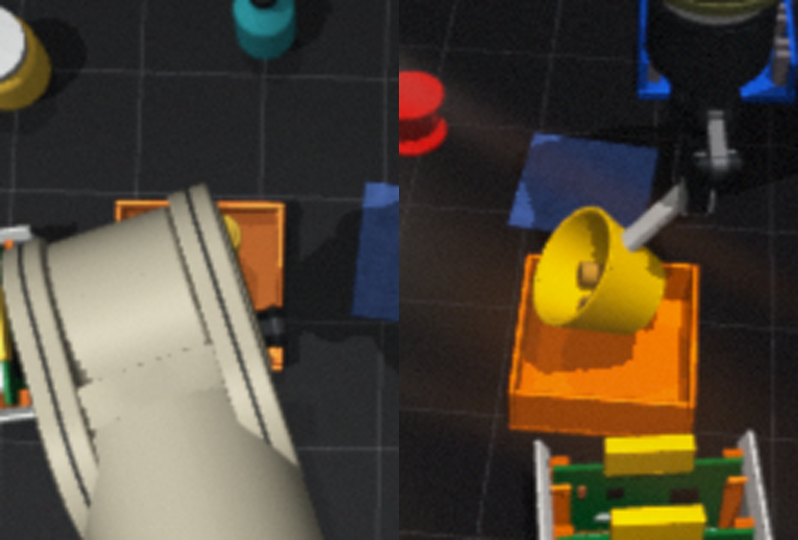

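Tilt is about 55° over the tray and the nuts are still in the cup. A little looser.

```bash
python3 -m jog '{"offset":[[0,0,0],[0,0,0],[0,0,0]],"yaw":[0,0,0],"jaw":[0.84,0.84,0.84]}' 20
python3 sv.py p8.png
```

```text
clock: 48.42
position: [0.5321, 0.0884, 0.1778]
ee_rot: [0.996, 0.094, 0.0, 0.0]
ft_force: [-1.2, 0.4, -2.1]
grip_width: 0.163
grasp_force: 12.1
top [(0.7, array([ 0.513, -0.299, -0.001]))] tray [] nuts []
side [(0.59, array([0.566, 0.095, 0.085]))] tray [(0.74, array([0.584, 0.092, 0.001]))] nuts [array([0.6  , 0.089, 0.091])]
G [0.5321 0.0884 0.1965]
```

```bash
python3 -m jog '{"offset":[[0,0,0],[0,0,0.012],[0,0,0.002],[0,0,0]],"yaw":[0,0,0,0],"jaw":[0.8388,0.8388,0.8388,0.8388]}' 20
python3 sv.py p9.png
```

```text
clock: 49.15
position: [0.5328, 0.0886, 0.1933]
ee_rot: [0.996, 0.094, 0.001, 0.0]
ft_force: [-0.3, -0.4, -2.8]
grip_width: 0.164
grasp_force: 8.9
top [(0.64, array([0.798, 0.052, 0.003]))] tray [] nuts []
side [(0.91, array([0.531, 0.091, 0.089]))] tray [(0.81, array([0.583, 0.097, 0.002]))] nuts []
G [0.5328 0.0886 0.212 ]
```

About 70° now. One more jolt.

```bash
python3 -m jog '{"offset":[[0,0,-0.003],[0,0,-0.004],[0,0,-0.004],[0,0,0],[0,0,0.014],[0,0,0.001],[0,0,0],[0,0,0]],"yaw":[0,0,0,0,0,0,0,0],"jaw":[0.8388,0.8388,0.8388,0.8388,0.8388,0.8388,0.8388,0.8388]}' 20
python3 sv.py p10.png
```

```text
clock: 50.22
position: [0.5321, 0.0884, 0.1955]
ee_rot: [0.996, 0.094, 0.0, 0.0]
ft_force: [-1.0, -0.0, -3.3]
grip_width: 0.161
grasp_force: 8.9
top [(0.48, array([ 0.769, -0.135,  0.003]))] tray [] nuts []
side [(0.61, array([0.53 , 0.09 , 0.097]))] tray [(0.74, array([0.585, 0.094, 0.004]))] nuts []
G [0.5321 0.0884 0.2142]
```

View pics/p10.png

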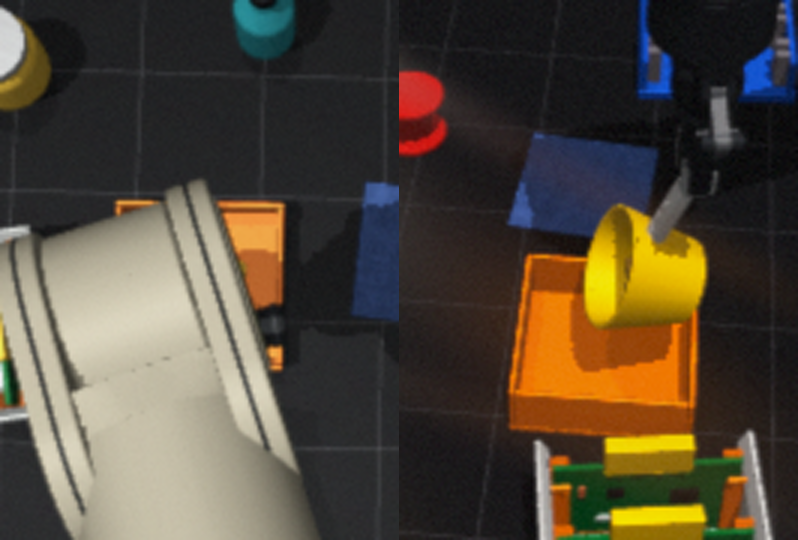

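Tilt is about 70° and the nuts are still inside. A horizontal jolt along the cup's axis has the longer lever, so I'll back up slowly, then start sharply forward and stop gently.

```bash
python3 -m jog '{"offset":[[-0.002,0,0],[-0.004,-0.001,0],[-0.005,-0.001,0],[-0.006,-0.001,0],[-0.006,-0.001,0],[-0.005,-0.001,0],[-0.004,-0.001,0],[-0.002,0,0],[0,0,0],[0.018,0.003,0],[0.008,0.001,0],[0.004,0.001,0],[0.002,0,0],[0.001,0,0],[0,0,0],[0,0,0]],"yaw":[0,0,0,0,0,0,0,0,0,0,0,0,0,0,0,0],"jaw":[0.8388,0.8388,0.8388,0.8388,0.8388,0.8388,0.8388,0.8388,0.8388,0.8388,0.8388,0.8388,0.8388,0.8388,0.8388,0.8388]}' 20
cat > th.py <<'E'
from m import *
o=manip.get_obs(); G=np.array(o['position'])+[0,0,.0187]; u=np.array([np.cos(.1885),np.sin(.1885)])
for k in range(2):
    p=shot('side' if k==0 else 'side')
    for r in manip.tip_of(p,'cup')[:1]:
        d=np.array(r['at'])-G; a=d[:2]@u; b=d[2]; th=np.degrees(np.arctan2(-42,110)-np.arctan2(b,a)); print('tilt',round(th,1),'len',round(np.hypot(a,b),3),'G',np.round(G,3))
    print('nuts',[(round(r['score'],2),list(np.round(r['at'],3))) for r in manip.tip_of(p,'nut0') if r['score']>.3])
    # brass-like pixels in tray: report mask sizes
    print('nutpx',[(int(r['region'].sum()),[int(v.mean()) for v in np.where(r['region'])]) for r in manip.masks_of(p,'nut0') if r['score']>.3],'tray',[list(np.round(r['at'],3)) for r in manip.tip_of(p,'tray')[:1]])
E
python3 th.py
```

```text
clock: 51.95
position: [0.5308, 0.0874, 0.1958]
ee_rot: [0.996, 0.094, -0.0, 0.0]
ft_force: [-0.5, 0.1, -2.3]
grip_width: 0.167
grasp_force: 9.0
nuts []
nutpx [] tray [[np.float64(0.586), np.float64(0.094), np.float64(0.0)]]
tilt 76.1 len 0.12 G [0.531 0.087 0.214]
nuts []
nutpx [] tray [[np.float64(0.586), np.float64(0.097), np.float64(0.001)]]
```

76°. A stronger jolt of the same kind.

```bash
python3 -m jog '{"offset":[[-0.002,0,0],[-0.004,-0.001,0],[-0.006,-0.001,0],[-0.006,-0.001,0],[-0.006,-0.001,0],[-0.006,-0.001,0],[-0.004,-0.001,0],[-0.002,0,0],[0,0,0],[0.024,0.004,0],[0.006,0.001,0],[0.003,0.001,0],[0.002,0,0],[0.001,0,0],[0,0,0],[0,0,0]],"yaw":[0,0,0,0,0,0,0,0,0,0,0,0,0,0,0,0],"jaw":[0.8388,0.8388,0.8388,0.8388,0.8388,0.8388,0.8388,0.8388,0.8388,0.8388,0.8388,0.8388,0.8388,0.8388,0.8388,0.8388]}' 20
python3 th.py
```

```text
clock: 53.78
position: [0.5308, 0.0873, 0.1958]
ee_rot: [0.996, 0.094, -0.0, 0.0]
ft_force: [-1.0, 0.5, -3.3]
grip_width: 0.166
grasp_force: 8.9
tilt 82.3 len 0.12 G [0.531 0.087 0.215]
nuts []
nutpx [] tray [[np.float64(0.588), np.float64(0.092), np.float64(0.002)]]
tilt 82.1 len 0.119 G [0.531 0.087 0.215]
nuts [(0.36, [np.float64(0.553), np.float64(0.082), np.float64(0.081)])]
nutpx [] tray [[np.float64(0.528), np.float64(0.386), np.float64(0.009)]]
```

82° is where it hangs naturally. I'll tighten so the cup is rigid, lower a bit, and shake the nuts out with a sharp reversal.

```bash
python3 -m jog '{"offset":[[0,0,0],[0,0,0],[0,0,0],[-0.004,0,-0.005],[-0.006,-0.001,-0.008],[-0.006,-0.001,-0.008],[-0.004,-0.001,-0.004],[0,0,0],[0.004,0.001,0],[0.008,0.001,0],[0.012,0.002,0],[-0.024,-0.004,0],[-0.018,-0.003,0],[-0.012,-0.002,0],[-0.006,-0.001,0],[0,0,0],[0,0,0]],"yaw":[0,0,0,0,0,0,0,0,0,0,0,0,0,0,0,0,0],"jaw":[1,1,1,1,1,1,1,1,1,1,1,1,1,1,1,1,1]}' 100
python3 th.py
```

```text
clock: 55.7
position: [0.4761, 0.0786, 0.1726]
ee_rot: [0.996, 0.094, 0.002, 0.0]
ft_force: [-2.2, 0.0, 13.6]
grip_width: 0.142
grasp_force: 102.7
tilt 76.3 len 0.119 G [0.476 0.079 0.191]
nuts [(0.47, [np.float64(0.54), np.float64(0.288), np.float64(0.004)]), (0.4, [np.float64(0.507), np.float64(0.077), np.float64(0.059)])]
nutpx [] tray [[np.float64(0.585), np.float64(0.094), np.float64(0.001)]]
nuts [(0.47, [np.float64(0.509), np.float64(0.077), np.float64(0.058)])]
nutpx [] tray [[np.float64(0.582), np.float64(0.094), np.float64(0.001)]]
```

```bash
python3 -m jog '{"offset":[[0,0,0],[0,0,0]],"yaw":[0,0],"jaw":[1,1]}' 100
python3 - <<'E'
from h import *
p=shot('side'); 
# ASCII-free check: brass pixels in tray vs cup
hsv=cv2.cvtColor(p['frame'],cv2.COLOR_RGB2HSV)
c=proj(p,[.56,.09,.05])[0].astype(int)
f=p['frame'][c[1]-60:c[1]+60,c[0]-60:c[0]+100]
cv2.imwrite('pics/q.png',f[:,:,::-1])
tr=manip.masks_of(p,'tray'); cu=manip.masks_of(p,'cup')
for n,mm in(('tray',tr),('cup',cu)):
    if mm: m=mm[0]['region']; ys,xs=np.where(m); print(n,m.sum(),xs.min(),xs.max(),ys.min(),ys.max())
print(proj(p,[[.585,.095,.004],[.508,.077,.058],[.52,.08,.045]]))
E
python3 th.py
```

```text
clock: 56.37
position: [0.4763, 0.0787, 0.1726]
ee_rot: [0.996, 0.094, 0.002, 0.0]
ft_force: [-2.4, 0.3, 16.0]
grip_width: 0.144
grasp_force: 102.9
tray 3387 307 369 215 275
cup 1287 366 404 201 246
[[338.52120705 250.23068279]
 [375.12682602 231.43755311]
 [369.11445434 235.82533205]]
tilt 76.6 len 0.12 G [0.476 0.079 0.191]
nuts [(0.49, [np.float64(0.509), np.float64(0.08), np.float64(0.061)])]
nutpx [(53, [232, 374])] tray [[np.float64(0.584), np.float64(0.096), np.float64(0.002)]]
tilt 78.1 len 0.119 G [0.476 0.079 0.191]
nuts [(0.39, [np.float64(0.507), np.float64(0.078), np.float64(0.062)])]
nutpx [(58, [232, 374])] tray [[np.float64(0.584), np.float64(0.096), np.float64(0.0)]]
```

```bash
python3 -m jog '{"offset":[[0,0,0.004],[0,0,0.004],[0,0,0.004],[0,0,0.004],[0,0,0]],"yaw":[0,0,0,0,0],"jaw":[1,1,1,1,1]}' 100
python3 th.py
```

```text
clock: 57.43
position: [0.4752, 0.0784, 0.1874]
ee_rot: [0.996, 0.094, 0.0, 0.0]
ft_force: [0.4, 0.1, -1.6]
grip_width: 0.143
grasp_force: 100.5
tilt 77.8 len 0.119 G [0.475 0.078 0.206]
nuts [(0.57, [np.float64(0.536), np.float64(0.335), np.float64(0.013)]), (0.42, [np.float64(0.505), np.float64(0.076), np.float64(0.075)])]
nutpx [(49, [228, 376])] tray [[np.float64(0.585), np.float64(0.095), np.float64(0.002)]]
tilt 77.6 len 0.122 G [0.475 0.078 0.206]
nuts [(0.54, [np.float64(0.504), np.float64(0.079), np.float64(0.071)])]
nutpx [] tray []
```

The contact was the rim on the tray's near wall, and it is clear now. Better idea: lower the rim inside the tray, loosen, and push it gently against the tray's far wall to swing the cup past 90°.

```bash
python3 -m jog '{"offset":[[0.005,0.001,0.002],[0.01,0.002,0.003],[0.014,0.002,0],[0.014,0.002,0],[0.014,0.002,0],[0.01,0.002,0],[0.006,0,0],[0.002,0,0],[0,0,0],[0,0,0]],"yaw":[0,0,0,0,0,0,0,0,0,0],"jaw":[1,1,1,1,1,1,1,1,1,1]}' 100
python3 -m jog '{"offset":[[0,0,-0.006],[0,0,-0.008],[0,0,-0.008],[0,0,-0.008],[0,0,-0.006],[0,0,-0.004],[0,0,0],[0,0,0],[0,0,0]],"yaw":[0,0,0,0,0,0,0,0,0],"jaw":[1,1,1,1,1,1,1,1,1]}' 100
python3 th.py
```

```text
clock: 58.77
position: [0.5498, 0.0893, 0.1918]
ee_rot: [0.996, 0.094, -0.0, 0.0]
ft_force: [0.1, 0.9, -1.8]
grip_width: 0.141
grasp_force: 100.5
clock: 59.52
position: [0.5503, 0.0895, 0.1522]
ee_rot: [0.996, 0.094, 0.0, 0.0]
ft_force: [0.9, 0.8, -3.1]
grip_width: 0.141
grasp_force: 100.5
tilt 78.2 len 0.12 G [0.55  0.089 0.171]
nuts [(0.52, [np.float64(0.581), np.float64(0.086), np.float64(0.039)])]
nutpx [] tray [[np.float64(0.586), np.float64(0.096), np.float64(-0.003)]]
tilt 76.9 len 0.121 G [0.55  0.089 0.171]
nuts [(0.54, [np.float64(0.579), np.float64(0.086), np.float64(0.041)])]
nutpx [] tray [[np.float64(0.585), np.float64(0.093), np.float64(0.001)]]
```

```bash
python3 -m jog '{"offset":[[0,0,0],[0,0,0],[0.004,0.0005,0],[0.008,0.001,0],[0.008,0.001,0],[0.008,0.001,0],[0.008,0.001,0],[0.008,0.001,0],[0.008,0.001,0],[0.008,0.001,0],[0.005,0,0],[0,0,0]],"yaw":[0,0,0,0,0,0,0,0,0,0,0,0],"jaw":[0.845,0.8388,0.8388,0.8388,0.8388,0.8388,0.8388,0.8388,0.8388,0.8388,0.8388,0.8388]}' 20
python3 th.py
```

```text
clock: 61.02
position: [0.6158, 0.097, 0.1515]
ee_rot: [0.996, 0.094, -0.0, -0.0]
ft_force: [-1.2, -0.1, -3.0]
grip_width: 0.157
grasp_force: 9.9
tilt 87.1 len 0.122 G [0.616 0.097 0.17 ]
nuts []
nutpx [] tray [[np.float64(0.585), np.float64(0.095), np.float64(0.0)]]
tilt 88.7 len 0.121 G [0.616 0.097 0.17 ]
nuts []
nutpx [(4713, [347, 360])] tray [[np.float64(0.587), np.float64(0.095), np.float64(0.002)]]
```

Working: the tilt is 88° and the tray has not moved. Pushing on another 30 mm.

```bash
python3 -m jog '{"offset":[[0.005,0.0005,0],[0.006,0.0005,0],[0.006,0.0005,0],[0.006,0.0005,0],[0.006,0.0005,0],[0.005,0,0],[0,0,0],[0,0,0]],"yaw":[0,0,0,0,0,0,0,0],"jaw":[0.8388,0.8388,0.8388,0.8388,0.8388,0.8388,0.8388,0.8388]}' 20
python3 th.py
```

```text
clock: 62.18
position: [0.6491, 0.0995, 0.1515]
ee_rot: [0.996, 0.094, -0.0, -0.0]
ft_force: [-1.7, 1.6, -2.1]
grip_width: 0.163
grasp_force: 22.3
tilt 100.7 len 0.124 G [0.649 0.1   0.17 ]
nuts [(0.57, [np.float64(0.585), np.float64(0.097), np.float64(0.002)])]
nutpx [(2458, [250, 345])] tray [[np.float64(0.585), np.float64(0.098), np.float64(0.0)]]
tilt 99.7 len 0.12 G [0.649 0.1   0.17 ]
nuts [(0.45, [np.float64(0.8), np.float64(0.048), np.float64(-0.002)])]
nutpx [] tray [[np.float64(0.538), np.float64(0.288), np.float64(0.007)]]
```

100° reached. Tightening, then pulling back sharply and rising a little so the nuts slide out.

```bash
python3 -m jog '{"offset":[[0,0,0],[0,0,0],[0,0,0],[-0.008,0,0.01],[-0.025,-0.003,0.008],[-0.02,-0.003,0.004],[-0.014,-0.002,0.003],[-0.008,-0.001,0],[-0.004,0,0],[0,0,0],[0,0,0],[0,0,0]],"yaw":[0,0,0,0,0,0,0,0,0,0,0,0],"jaw":[1,1,1,1,1,1,1,1,1,1,1,1]}' 100
python3 th.py
```

```text
clock: 63.68
position: [0.5707, 0.0904, 0.1767]
ee_rot: [0.996, 0.094, 0.0, -0.0]
ft_force: [0.1, -0.2, -2.8]
grip_width: 0.141
grasp_force: 97.6
tilt 98.9 len 0.12 G [0.571 0.09  0.195]
nuts [(0.75, [np.float64(0.509), np.float64(0.085), np.float64(0.09)]), (0.43, [np.float64(0.578), np.float64(0.079), np.float64(0.03)]), (0.37, [np.float64(0.582), np.float64(0.089), np.float64(0.013)])]
nutpx [(45, [236, 341])] tray [[np.float64(0.588), np.float64(0.096), np.float64(0.0)]]
tilt 100.3 len 0.121 G [0.571 0.09  0.195]
nuts [(0.59, [np.float64(0.602), np.float64(0.058), np.float64(0.013)]), (0.44, [np.float64(0.584), np.float64(0.089), np.float64(0.015)])]
nutpx [] tray [[np.float64(0.586), np.float64(0.093), np.float64(0.001)]]
```

Nuts are dropping into the tray. A few more rigid shakes at this tilt, then counting.

```bash
python3 -m jog '{"offset":[[0.005,0.001,0],[0.01,0.001,0],[0.014,0.002,0],[-0.022,-0.003,0],[-0.004,0,0],[0.004,0,0],[0.01,0.001,0],[0.014,0.002,0],[-0.022,-0.003,0],[-0.009,-0.001,0],[0,0,0.018],[0,0,-0.014],[0,0,0.018],[0,0,-0.014],[0,0,0],[0,0,0]],"yaw":[0,0,0,0,0,0,0,0,0,0,0,0,0,0,0,0],"jaw":[1,1,1,1,1,1,1,1,1,1,1,1,1,1,1,1]}' 100
python3 -m jog '{"offset":[[0,0,0.01],[0,0,0.02],[0,0,0.02],[0,0,0.02],[0,0,0.01],[0,0,0],[0,0,0],[0,0,0]],"yaw":[0,0,0,0,0,0,0,0],"jaw":[1,1,1,1,1,1,1,1]}' 100
python3 th.py
```

```text
clock: 65.52
position: [0.5698, 0.0902, 0.1848]
ee_rot: [0.996, 0.094, -0.0, 0.0]
ft_force: [0.7, -0.3, -2.6]
grip_width: 0.142
grasp_force: 97.9
clock: 66.18
position: [0.5696, 0.0902, 0.2637]
ee_rot: [0.996, 0.094, -0.001, 0.0]
ft_force: [-1.0, -0.7, -1.8]
grip_width: 0.138
grasp_force: 97.9
tilt 98.1 len 0.121 G [0.57  0.09  0.282]
nuts [(0.56, [np.float64(0.601), np.float64(0.058), np.float64(0.014)]), (0.49, [np.float64(0.582), np.float64(0.086), np.float64(0.014)]), (0.43, [np.float64(0.606), np.float64(0.077), np.float64(0.01)])]
nutpx [(59, [241, 337]), (43, [240, 329]), (49, [258, 330]), (59, [249, 316]), (47, [233, 332])] tray [[np.float64(0.583), np.float64(0.095), np.float64(0.001)]]
tilt 101.2 len 0.122 G [0.57  0.09  0.282]
nuts [(0.57, [np.float64(0.598), np.float64(0.058), np.float64(0.015)]), (0.43, [np.float64(0.589), np.float64(0.087), np.float64(0.026)]), (0.4, [np.float64(0.583), np.float64(0.087), np.float64(0.015)]), (0.37, [np.float64(0.608), np.float64(0.079), np.float64(0.014)]), (0.34, [np.float64(0.513), np.float64(-0.3), np.float64(-0.0)])]
nutpx [(45, [241, 337]), (36, [240, 329])] tray [[np.float64(0.586), np.float64(0.095), np.float64(-0.003)]]
```

Run:
```python
from h import *
s=shot('side')
a=cv2.resize(s['frame'][130:290,295:415],(450,600),interpolation=cv2.INTER_CUBIC)
b=cv2.resize(s['frame'][205:285,302:372],(350,400),interpolation=cv2.INTER_CUBIC)
o=np.zeros((600,800,3),np.uint8);o[:,:450]=a;o[:400,450:]=b
cv2.imwrite('pics/fin.png',o[:,:,::-1])
```

```text
(no output)
```

View pics/fin.png

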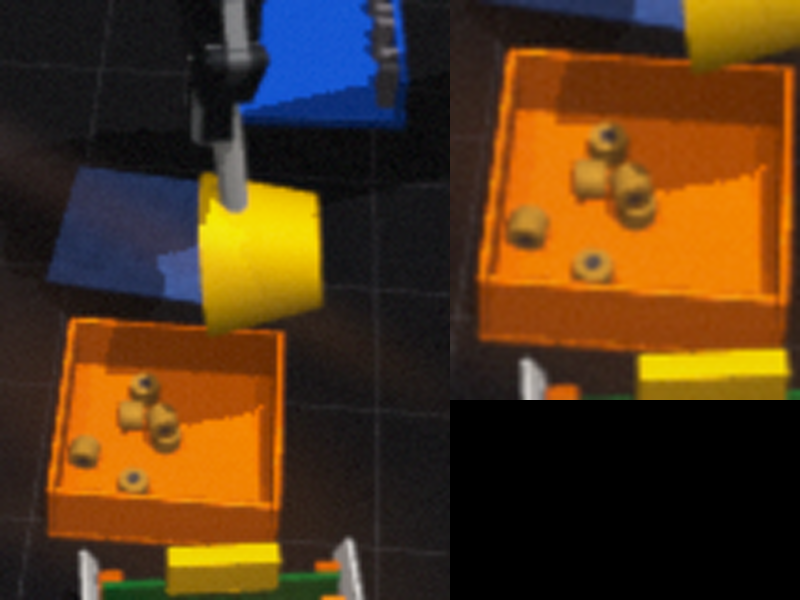

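All six nuts lie in the tray. In the left crop they are at (145,388), (132,415), (163,415), (165,437), (84,450) and (132,482), and the cup is empty. Taking the hanging cup to the pad, where I'll drag its rim and lower it back upright.

```bash
python3 -m jog '{"offset":[[0.004,-0.008,0],[0.008,-0.014,0],[0.012,-0.018,0],[0.014,-0.02,0],[0.016,-0.02,0],[0.016,-0.02,0],[0.016,-0.02,0],[0.016,-0.018,0],[0.014,-0.012,0],[0.008,-0.007,0],[0.003,-0.003,0],[0,0,0],[0,0,0]],"yaw":[0,0,0,0,0,0,0,0,0,0,0,0,0],"jaw":[1,1,1,1,1,1,1,1,1,1,1,1,1]}' 100
python3 -m jog '{"offset":[[0,0,-0.01],[0,0,-0.02],[0,0,-0.02],[0,0,-0.02],[0,0,-0.02],[0,0,-0.015],[0,0,-0.01],[0,0,-0.005],[0,0,0],[0,0,0],[0,0,0]],"yaw":[0,0,0,0,0,0,0,0,0,0,0],"jaw":[1,1,1,1,1,1,1,1,1,1,1]}' 100
python3 th.py | grep tilt
```

```text
clock: 67.82
position: [0.6969, -0.0699, 0.2645]
ee_rot: [0.996, 0.094, -0.0, -0.0]
ft_force: [-0.5, -0.2, -1.5]
grip_width: 0.141
grasp_force: 98.0
clock: 68.73
position: [0.6977, -0.0694, 0.1462]
ee_rot: [0.996, 0.094, 0.001, 0.0]
ft_force: [0.4, -0.1, -1.6]
grip_width: 0.14
grasp_force: 97.9
tilt 98.9 len 0.122 G [ 0.698 -0.069  0.165]
tilt 99.2 len 0.12 G [ 0.698 -0.069  0.165]
```

```bash
python3 -m jog '{"offset":[[0,0,-0.008],[0,0,-0.008],[0,0,-0.004],[0,0,-0.002],[0,0,-0.002],[0,0,0],[0,0,0]],"yaw":[0,0,0,0,0,0,0],"jaw":[1,1,1,1,1,1,1]}' 100
```

```text
clock: 69.82
position: [0.7063, -0.0683, 0.1359]
ee_rot: [0.996, 0.094, 0.013, 0.001]
ft_force: [0.3, 1.7, 67.6]
grip_width: 0.145
grasp_force: 109.1
```

Contact came earlier than modelled. Backing off.

```bash
python3 -m jog '{"offset":[[0,0,0.01],[0,0,0.008],[0,0,0.004],[0,0,0],[0,0,0]],"yaw":[0,0,0,0,0],"jaw":[1,1,1,1,1]}' 100
python3 th.py | grep tilt
```

```text
clock: 70.23
position: [0.6965, -0.0697, 0.1414]
ee_rot: [0.996, 0.094, -0.001, -0.0]
ft_force: [0.8, -0.4, -1.7]
grip_width: 0.142
grasp_force: 100.2
tilt 103.3 len 0.12 G [ 0.697 -0.07   0.16 ]
tilt 94.9 len 0.163 G [ 0.697 -0.07   0.16 ]
```

```bash
python3 -m jog '{"offset":[[0,0,-0.002],[0,0,0],[0,0,0]],"yaw":[0,0,0],"jaw":[1,1,1]}' 100
python3 -m jog '{"offset":[[0,0,-0.002],[0,0,0],[0,0,0]],"yaw":[0,0,0],"jaw":[1,1,1]}' 100
python3 -m jog '{"offset":[[0,0,-0.002],[0,0,0],[0,0,0]],"yaw":[0,0,0],"jaw":[1,1,1]}' 100
```

```text
clock: 70.98
position: [0.697, -0.0696, 0.1407]
ee_rot: [0.996, 0.094, -0.0, 0.0]
ft_force: [-0.6, 0.0, -1.7]
grip_width: 0.143
grasp_force: 100.0
clock: 71.23
position: [0.697, -0.0696, 0.1386]
ee_rot: [0.996, 0.094, -0.0, 0.0]
ft_force: [-0.5, 0.2, -1.4]
grip_width: 0.145
grasp_force: 100.0
clock: 71.48
position: [0.6973, -0.0696, 0.1371]
ee_rot: [0.996, 0.094, 0.0, 0.0]
ft_force: [0.4, -0.8, 0.4]
grip_width: 0.145
grasp_force: 100.5
```

Rim contact is at TCP z = 0.137. Loosening to about 25 N and dragging back along the handle, with light pressure.

```bash
python3 -m jog '{"offset":[[0,0,0],[0,0,-0.001],[-0.004,-0.0008,-0.0005],[-0.006,-0.001,-0.0005],[-0.006,-0.0012,-0.0005],[-0.006,-0.0012,-0.0005],[-0.006,-0.0012,-0.0005],[-0.006,-0.0012,-0.0005],[-0.006,-0.0012,-0.0005],[0,0,0]],"yaw":[0,0,0,0,0,0,0,0,0,0],"jaw":[0.845,0.845,0.845,0.845,0.845,0.845,0.845,0.845,0.845,0.845]}' 20
python3 th.py | grep tilt
```

```text
clock: 72.32
position: [0.6585, -0.0778, 0.1354]
ee_rot: [0.996, 0.093, 0.003, 0.001]
ft_force: [-0.2, 0.9, 13.6]
grip_width: 0.157
grasp_force: 34.6
tilt 87.5 len 0.117 G [ 0.658 -0.078  0.154]
tilt 87.7 len 0.12 G [ 0.658 -0.078  0.154]
```

Tilt is down to 87.5°. Continuing.

```bash
python3 -m jog '{"offset":[[-0.006,-0.0012,0],[-0.006,-0.0012,-0.0005],[-0.006,-0.0012,-0.001],[-0.006,-0.0012,-0.001],[-0.006,-0.0012,-0.001],[-0.006,-0.0012,-0.002],[0,0,0]],"yaw":[0,0,0,0,0,0,0],"jaw":[0.845,0.845,0.845,0.845,0.845,0.845,0.845]}' 20
python3 th.py | grep tilt
```

```text
clock: 73.4
position: [0.6232, -0.0845, 0.1304]
ee_rot: [0.996, 0.094, 0.004, 0.001]
ft_force: [2.4, 1.0, 17.5]
grip_width: 0.152
grasp_force: 35.3
tilt 74.3 len 0.116 G [ 0.623 -0.084  0.149]
tilt 72.2 len 0.117 G [ 0.623 -0.084  0.149]
```

73°, and the foot edge now takes over. Continuing down the arc.

```bash
python3 -m jog '{"offset":[[-0.008,-0.0015,-0.002],[-0.008,-0.0015,-0.0025],[-0.008,-0.0015,-0.003],[-0.008,-0.0015,-0.0035],[-0.008,-0.0015,-0.004],[-0.008,-0.0015,-0.0045],[-0.006,-0.001,-0.004],[0,0,0]],"yaw":[0,0,0,0,0,0,0,0],"jaw":[0.845,0.845,0.845,0.845,0.845,0.845,0.845,0.845]}' 20
python3 th.py | grep tilt
```

```text
clock: 74.57
position: [0.5667, -0.0956, 0.106]
ee_rot: [0.996, 0.093, 0.001, 0.001]
ft_force: [-11.2, -0.3, 27.8]
grip_width: 0.155
grasp_force: 35.0
tilt 48.9 len 0.106 G [ 0.567 -0.096  0.125]
tilt 104.5 len 0.157 G [ 0.567 -0.096  0.125]
```

```bash
python3 -m jog '{"offset":[[-0.006,-0.001,-0.002],[-0.006,-0.001,-0.004],[-0.006,-0.001,-0.006],[-0.006,-0.001,-0.007],[-0.005,-0.001,-0.007],[-0.005,-0.001,-0.007],[0,0,0]],"yaw":[0,0,0,0,0,0,0],"jaw":[0.842,0.842,0.842,0.842,0.842,0.842,0.842]}' 20
python3 th.py | grep tilt
```

```text
clock: 75.65
position: [0.5308, -0.1013, 0.0691]
ee_rot: [0.996, 0.093, -0.002, 0.0]
ft_force: [-3.5, -1.1, 3.9]
grip_width: 0.162
grasp_force: 19.3
tilt 23.6 len 0.1 G [ 0.531 -0.101  0.088]
tilt 23.0 len 0.104 G [ 0.531 -0.101  0.088]
```

23°. Last stretch down to the level height (TCP z of about 0.028).

```bash
python3 -m jog '{"offset":[[-0.003,-0.0005,-0.006],[-0.003,-0.0005,-0.007],[-0.002,-0.0005,-0.007],[-0.002,0,-0.007],[-0.001,0,-0.006],[0,0,-0.004],[0,0,0],[0,0,0]],"yaw":[0,0,0,0,0,0,0,0],"jaw":[0.842,0.842,0.842,0.842,0.842,0.842,0.842,0.842]}' 20
python3 th.py | grep tilt
```

```text
clock: 76.82
position: [0.5221, -0.102, 0.0331]
ee_rot: [0.996, 0.094, -0.0, -0.0]
ft_force: [-1.1, -0.3, 0.4]
grip_width: 0.161
grasp_force: 18.3
tilt 6.6 len 0.104 G [ 0.522 -0.102  0.052]
tilt 4.2 len 0.1 G [ 0.522 -0.102  0.052]
```

```bash
python3 -m jog '{"offset":[[0,0,-0.003],[0,0,-0.002],[0,0,-0.002],[0,0,0],[0,0,0]],"yaw":[0,0,0,0,0],"jaw":[0.842,0.842,0.842,0.842,0.842]}' 20
python3 - <<'E'
from h import *
for n in ('side','top','side'):
    p=shot(n)
    for k in('cup','pad'): print(n,k,[(round(r['score'],2),np.round(r['at'],3)) for r in manip.tip_of(p,k)[:2]])
E
```

```text
clock: 77.73
position: [0.5219, -0.1022, 0.0261]
ee_rot: [0.996, 0.094, -0.0, 0.0]
ft_force: [-2.4, -0.1, 1.7]
grip_width: 0.159
grasp_force: 18.4
side cup [(0.62, array([ 0.613, -0.086,  0.005]))]
side pad [(0.86, array([ 0.611, -0.086, -0.002]))]
top cup [(0.75, array([ 0.588,  0.096, -0.004])), (0.59, array([0.602, 0.124, 0.01 ]))]
top pad [(0.82, array([ 0.614, -0.086, -0.002]))]
side cup [(0.96, array([ 0.612, -0.081,  0.007]))]
side pad [(0.78, array([ 0.612, -0.088, -0.002])), (0.47, array([0.527, 0.38 , 0.009]))]
```

The cup stands centred on the pad. Releasing and rising clear.

```bash
python3 -m jog '{"offset":[[0,0,0],[0,0,0],[0,0,0],[0,0,0],[0,0,0.01],[0,0,0.02],[0,0,0.03],[0,0,0.035],[0,0,0.035],[0,0,0.035],[0,-0.02,0.01],[-0.006,-0.035,0],[-0.006,-0.035,0],[-0.006,-0.035,0],[-0.006,-0.035,0],[0,-0.02,0],[0,0,0],[0,0,0]],"yaw":[0,0,0,0,0,0,0,0,0,0,0,0,0,0,0,0,0,0],"jaw":[0.75,0.6,0.5,0.5,0.5,0.5,0.5,0.5,0.5,0.5,0.5,0.5,0.5,0.5,0.5,0.5,0.5,0.5]}' 20
python3 chk.py; python3 cup.py
python3 - <<'E'
from h import *
for n in ('side','top'):
    p=shot(n)
    N=[np.round(r['at'],3) for r in manip.tip_of(p,'nut0') if r['score']>.3]; print(n,len(N),N)
    M=[(int(r['region'].sum()),[int(v.mean()) for v in np.where(r['region'])[::-1]]) for r in manip.masks_of(p,'nut0') if r['score']>.25]; print(M)
    for k in('flux_bottle','pump_jar','solder_spool'): print(k,[np.round(r['at'],3) for r in manip.tip_of(p,k)[:1]])
    # yellow cup interior: brass-like darker holes? tray blob count
    hsv=cv2.cvtColor(p['frame'],cv2.COLOR_RGB2HSV)
    tr=manip.masks_of(p,'tray')
    if tr:
        ys,xs=np.where(tr[0]['region']); h=np.zeros(hsv.shape[:2],np.uint8); x0,x1,y0,y1=xs.min()+3,xs.max()-3,ys.min()+3,ys.max()-3
        b=cv2.inRange(hsv,(0,0,60),(179,190,255)); h[y0:y1,x0:x1]=b[y0:y1,x0:x1]
        k,l,st,ce=cv2.connectedComponentsWithStats(h); print('blobs',[(int(st[i,4]),np.round(ce[i]).tolist()) for i in range(1,k) if st[i,4]>12])
E
```

```text
clock: 79.68
position: [0.4978, -0.2829, 0.2018]
ee_rot: [0.996, 0.093, 0.0, -0.0]
ft_force: [0.7, 0.6, 0.2]
grip_width: 0.5
grasp_force: 0.0
top 0.88 [0.5422 0.2856 0.0091] in carrier [ 0.0005 -0.0248  0.0091]
top 0.81 [0.5484 0.2371 0.0092] in carrier [-0.0007 -0.0736  0.0092]
top 0.67 [0.5243 0.3822 0.0072] in carrier [-0.0026  0.0734  0.0072]
top cup [(0.89, array([ 0.612, -0.081,  0.004]))]
top pad [(0.8, array([ 0.617, -0.084, -0.002]))]
top tray [(0.79, array([0.584, 0.098, 0.001])), (0.72, array([ 0.514, -0.299, -0.002]))]
side 0.68 [0.5517 0.2369 0.0093] in carrier [ 0.0025 -0.0743  0.0093]
side 0.68 [0.5296 0.3836 0.0081] in carrier [0.0028 0.074  0.0081]
side 0.63 [0.5408 0.2896 0.0078] in carrier [-0.0003 -0.0206  0.0078]
side cup [(0.77, array([ 0.613, -0.085,  0.006]))]
side pad [(0.61, array([ 0.609, -0.088, -0.003])), (0.5, array([0.53, 0.38, 0.01]))]
side tray [(0.94, array([0.587, 0.095, 0.002])), (0.41, array([ 0.611, -0.084,  0.006]))]
[array([ 0.6095, -0.0809,  0.0024])] [array([ 0.6136, -0.0821,  0.0045])]
222 handle ends at z=.046: [[ 0.5792 -0.0916]
 [ 0.4923 
[... 339 characters left out ...]
609, 0.077, 0.012]), array([0.59 , 0.089, 0.024]), array([0.601, 0.131, 0.009])]
[(34, [330, 257])]
flux_bottle [array([ 0.798,  0.051, -0.001])]
pump_jar [array([0.762, 0.256, 0.002])]
solder_spool [array([ 0.77 , -0.138, -0.   ])]
blobs [(22, [333.0, 232.0]), (15, [338.0, 244.0]), (16, [317.0, 252.0]), (18, [330.0, 258.0])]
top 5 [array([0.6  , 0.126, 0.012]), array([0.594, 0.092, 0.025]), array([0.61 , 0.078, 0.012]), array([0.634, 0.108, 0.013]), array([0.603, 0.057, 0.017])]
[(46, [269, 215]), (46, [276, 208]), (10, [263, 198])]
flux_bottle [array([0.797, 0.05 , 0.001])]
pump_jar [array([0.76 , 0.252, 0.001])]
solder_spool [array([ 0.769, -0.135,  0.005])]
blobs [(2118, [270.0, 219.0])]
```

Six separate nuts are in the tray. The cup is upright on the pad, the cards are home and the bystanders have not moved.

```bash
python3 -c "
from workcell import manip
print(manip.hand_in())"
```

```text
the job is handed in; nothing more can be done
None
```

The job is handed in: my last camera check showed all three cards home in carrier guides 0, 1 and 3, six nuts in the tray, the empty cup upright on its pad and the bottle, jar and spool unmoved, but the hand-in returned no verdict; one wrist-force peak of about 68 N (limit 120 N) came when the cup's rim touched down early.

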